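Charge the bench mill and hold its bayonet lid at the pulse position

TASK

Use the scoop to tip at least three of the dry clay lumps from the wooden tray into the bowl of the bench mill, not touching the lumps with the fingers, and put the scoop back in the tray. Then fit the mill's lid: lower its two lugs through the collar's slots until the flange sits flat, and turn it clockwise against the spring to the half-way stud, about 33 degrees from the slots, well short of the lock click at 66 degrees: that is the pulse position, where the mill runs only while the lid is held. Finish while still gripping the lid and holding it there; do not knock the tin, the small pots or the loose clay lid about.

Things in the scene. Friction and masses are not known exactly. Their poses are not given: they have to be found in the camera images.
- tray: fixed pale wooden stock tray, 185 x 93 outside (175 x 83 inside), walls and floor 5 thick. Origin under its centre; x runs along its length, away from the robot. Far (+x) wall 34 high, near (-x) wall 58 high, sides 34 high rising to 58 over the near 70. The lumps lie in its near half, the scoop in its far half.
- scoop: flat-bottomed metal hand scoop, 120 g, lying flat on the tray floor, mouth to the lumps and the robot. Origin under the pan's centre. Pan 73 long (x -37 to +36), 74 wide, 27 deep at the back (+x), sides falling to nothing at the open mouth (-x), floor 2 thick.
- scoop_lip (a point): middle of the thin front lip of the scoop's pan, at (-37, 0, 0) in the scoop's frame. Drawn along the tray floor it passes under the lumps when they meet the near wall; they slide on the pan once it is tipped by about 25 degrees.
- scoop_grip (a point): middle of the scoop's wooden grip, at (78, 0, 74) in the scoop's frame: a level bar 70 long (along x), 16 wide (y), 22 high, so its underside is 63 above the pan's underside; it overhangs the far wall of the tray.
- lump1: irregular lump of dry terracotta clay, about 20 across and 16 high, 12 g, origin at its middle
- lump2: irregular lump of dry terracotta clay, about 20 across and 16 high, 12 g, origin at its middle
- lump3: irregular lump of dry terracotta clay, about 20 across and 16 high, 12 g, origin at its middle
- lump4: irregular lump of dry terracotta clay, about 20 across and 16 high, 12 g, origin at its middle
- lump5: irregular lump of dry terracotta clay, about 20 across and 16 high, 12 g, origin at its middle
- mill: fixed round grey bench mill, 152 across at the foot, 140 at the collar, 113 high. Origin under its centre; its x axis runs through the two slots. The bowl inside narrows from 120 across under the collar to 70 at its floor, 50 above the table; the collar leaves a hole 100 across.
- mill_collar (a point): centre of the collar's top, 113 above the table. Steel lip 7 thick round a hole 100 across, cut away by two slots 36 degrees wide, out to 62 from the axis, centred on the mill's +x and -x. Marks on the collar's top, alike on both sides: square block at each slot, round stud 33 degrees clockwise (from above) of it: half-way, thin bar at 66 degrees: lock click.
- bowl (a point): middle of the mill's bowl, on the mill's axis, 68 above the table; whatever lies in the bowl is within 50 of it.
- mill_seat (a point): on the mill's axis, 98 above the table: where the lid's origin lies when the lid is home; axes as the mill's.
- lid: the mill's lid, grey, with a black wing grip, 160 g, lying grip up on the table. Origin at the centre of its underside. Plug 94 across, 15 high; flange 124 across, from 15 to 19; wing grip 70 long (x), 16 wide (y), from 19 to 47.
- lid_lugs (a point): at the lid's origin: the height of its two lugs, 6 high, 23 wide, reaching 56.5 from the axis on the +x and -x sides, in line with the wing grip and marked by ribs on the flange. Either way round fits. To enter, the lid's x axis must lie along the mill's within 5 degrees; the flange then rests on the collar.
- switch_ring (a joint): sprung ring under the collar, rad, 0 at rest, grows clockwise (from above) with the lid. The lugs meet it after about 0.14 of lid turn from the slot centres; it pushes back with 0.1 N m plus 0.25 N m per rad and turns the lid back if let go. About 0.43 at the half-way stud; the catch stiffens the turn from 0.7 and clicks at 1.0.
- oxide_tin: round lidded metal tin, 64 across, 72 high, origin under its centre
- vase_small: little narrow-necked pot, 51 across, 70 high, origin under its centre
- clay_lid: loose pale clay pot lid with a knob, 81 across, 34 high, no part of the mill; origin under its centre
- bowl_small: small dark clay bowl, 68 across, 36 high, origin under its centre

How it is judged:
On the way, in this order (a step that is already met when the one before it is completed fails the run):
1. at least three lumps lie in the mill's bowl ((distance between each of lump1, lump2, lump3 and bowl below 0.05 m or distance between each of lump1, lump2, lump4 and bowl below 0.05 m or distance between each of lump1, lump2, lump5 and bowl below 0.05 m or distance between each of lump1, lump3, lump4 and bowl below 0.05 m or distance between each of lump1, lump3, lump5 and bowl below 0.05 m or distance between each of lump1, lump4, lump5 and bowl below 0.05 m or distance between each of lump2, lump3, lump4 and bowl below 0.05 m or distance between each of lump2, lump3, lump5 and bowl below 0.05 m or distance between each of lump2, lump4, lump5 and bowl below 0.05 m or distance between each of lump3, lump4, lump5 and bowl below 0.05 m)), for 0.2 s.
2. the scoop is back in the tray and let go (x of scoop in the frame of tray between -0.09 and 0.09 m and y of scoop in the frame of tray between -0.05 and 0.05 m and z of scoop in the frame of tray below 0.04 m and contact force between the fingers and scoop below 0.2 N), for 0.2 s.
3. the lid sits flat in the collar with its lugs below the lip, not yet turned far (horizontal distance between lid and mill_seat below 0.005 m and z of lid in the frame of mill_seat between -0.004 and 0.004 m and angle between lid's own z axis and vertical below 0.08 rad and angle between the x axis of lid and the x axis of mill, either way round below 0.3 rad), for 0.1 s.
At the end, for the whole second after the job is handed in: At least three lumps lie in the bowl; the scoop lies in the tray; the lid is home (within 5 mm of the axis, 4 mm of its seat height, level within 0.08 rad), turned clockwise 0.38 to 0.80 rad from the slots with the switch ring pushed 0.18 to 0.70 rad, and the fingers are still holding it there (all of step 2 and (distance between each of lump1, lump2, lump3 and bowl below 0.05 m or distance between each of lump1, lump2, lump4 and bowl below 0.05 m or distance between each of lump1, lump2, lump5 and bowl below 0.05 m or distance between each of lump1, lump3, lump4 and bowl below 0.05 m or distance between each of lump1, lump3, lump5 and bowl below 0.05 m or distance between each of lump1, lump4, lump5 and bowl below 0.05 m or distance between each of lump2, lump3, lump4 and bowl below 0.05 m or distance between each of lump2, lump3, lump5 and bowl below 0.05 m or distance between each of lump2, lump4, lump5 and bowl below 0.05 m or distance between each of lump3, lump4, lump5 and bowl below 0.05 m) and horizontal distance between lid and mill_seat below 0.005 m and z of lid in the frame of mill_seat between -0.004 and 0.004 m and angle between lid's own z axis and vertical below 0.08 rad and angle between the x axis of lid and the x axis of mill, either way round between 0.38 and 0.8 rad and value of joint switch_ring between 0.18 and 0.7 rad and contact force between the fingers and lid above 2 N); the arm keeps its last pose, push and grip.
It fails at once if a finger touches a lump (contact force between the fingers and lump1 above 0.5 N or contact force between the fingers and lump2 above 0.5 N or contact force between the fingers and lump3 above 0.5 N or contact force between the fingers and lump4 above 0.5 N or contact force between the fingers and lump5 above 0.5 N).
It fails at once if the lid is turned past the half-way range towards the lock click (switch ring beyond 0.85 rad) (value of joint switch_ring above 0.85 rad).
It fails at once if the tin, a small pot or the loose clay lid is knocked more than 30 mm away (distance of any of oxide_tin, vase_small, clay_lid, bowl_small from where it was at the start of the episode above 0.03 m).
It also fails if it takes over 72 s, if anything falls off the work surface, if the arm or the gripper's body presses on something with over 40 N, if the wrist force passes 120 N, or if a joint passes its speed limit or range.

ROBOT

A 6-joint arm with a two-finger parallel gripper is mounted at the origin on the work surface; the furniture and walls round the work are solid. World frame = base frame: x ahead of the robot, y to its left, z up, the work surface at z = 0. Lengths are in m, angles in rad, forces in N, time in s.
With the tool pointing down it reaches from about 0.275 to 0.725 m from the base axis. Payload 5.6 kg.
Tool frame: the origin (TCP) lies at the very end of the fingers, on their centre line; the grasp point (between the pads) lies 19 mm behind it (manip.hold_point_z is the distance from the TCP to the grasp point, in m); z points along the fingers, y is the line along which they close (so a half turn about z gives the same grasp; the last joint's range is limited). The gripper opens to 85 mm and grips with 20 to 120 N. Pads are 22 mm wide; open, the fingers measure 114 mm over their backs; the gripper's body (76 mm by 85 mm) begins 54 mm behind the grasp point. The pads swing forward as they close: fully open they stand 13 mm farther back than shut.
Start: joints at [0.285, 0.255, 0.108, 0, -1.424, -0.285], TCP at [0.55, 0, 0.201] pointing down, gripper open.
Joint ranges: [-2.95, 2.95], [-1.21, 1.97], [-1.09, 1.5], [-2.87, 1.71], [-2.94, -0.07], [-3.05, 3.05]. Speed limits (rad/s): [2.57, 2.57, 3.14, 3.14, 3.14, 3.14].

INTERFACE

Orientations are given as [roll, pitch, yaw] about the fixed x, y, z axes, in that order (R = Rz(yaw) Ry(pitch) Rx(roll)).
In Python, from workcell import manip gives the robot as it stands. The module is installed in compiled form; this text tells all that it offers.
- The arm moves only by the tool play_rows, never from a script. Its argument "steps" is one flat list of numbers, 7 for each row, row after row: the shift along the tool's x, y, z in cm, then the turn, a rotation vector about the tool's x, y, z in rad, then the finger opening in cm, from 0 to 8.54. A call has 1 to 5 rows; each row shifts and turns the commanded pose from where the row before left it, along the tool's axes as they then stand; what a row does not reach is not made up. A row lasts 1/10 s, in which the tool goes at most 50 mm and 8.59 degrees, less where a joint would pass 70% of its speed; a pose out of reach is approached as far as the arm can. A call is refused whole if a number of a shift passes 5 or a number of a turn 0.15, either way. A call with a gripper value outside its range is refused whole. The fingers move at their own pace and stop on an object; the grip force is fixed at half the most. Time passes only in rows, so rows that do not move let the fingers close. It gives the time, the measured TCP pose, the force, the opening and the grip force at its end, in the units of the state.
- manip.get_obs(): the state, without advancing time (a new reading comes with each control period).
- manip.read_camera(name): name is "scene" or "side" or "wrist"; returns a dict with "pixels" (420x560x3 uint8, red, green, blue), "depth" (420x560 float32, m along the optical axis (not along the pixel's ray), 0 where there is no reading), "fx", "fy", "cx", "cy" (pixels), "world_to_cam" (4x4, takes a point from world to camera coordinates); the wrist camera has in their place "hand_eye" (4x4, takes a point from camera to tool coordinates, whose origin is the TCP and whose axes are the flange's). Camera axes: x right, y up, looking along -z (the intrinsics and any distortion apply to the point x, -y, -z); pixel columns grow to the right and rows downward; lengths in m; the calibration is good to about 2 mm. A picture is of the moment at which its call begins: read the wrist's pose just before it.
- manip.sign_off(): hands the job in; it is judged then, once.
The state is a dict: "time": time; "q": joint angles; "joint_vel": joint speeds; "joint_torque": joint torques, N m; "tcp_pos": TCP position; "eef_rot": TCP orientation; "force": force on the tool from outside, world axes, zero at the start; "ft_torque": the same for the moment, N m; "finger_gap": finger opening in m; "grip_force": force on a finger pad.
Only numpy, scipy, OpenCV 4.12 (cv2) and the standard library are available. Lean on these libraries where they do the work, as an engineer would, in place of code of your own. Each camera call takes 0.05 s, during which the arm holds its last target. There are 200 camera calls.

## Working session

There is one attempt and no reset: what is moved stays moved. The work goes in short steps, Python scripts to look and compute and a tool call to move; the robot and the scene stay as the last step left them, time stands still between calls to the robot, and variables do not carry over. Pictures are saved under pics/ and viewed, at most 10 in all, crops included, and the job is handed in when it is done.

Besides the shell and the picture viewer there is one more tool, called after "Emit:" as a command line: name --argument value ..., lists and objects as JSON in quotes. play_rows: Moves the arm, as the interface text tells. Its arguments: {"type":"object","properties":{"steps":{"type":"array"}},"required":["steps"]}

```bash
mkdir -p pics
cat > h.py <<'E'
import numpy as np, cv2
from workcell import manip
from scipy.spatial.transform import Rotation as R
def snap(n):
    o=manip.get_obs(); c=manip.read_camera(n)
    if 'hand_eye' in c:
        T=np.eye(4); T[:3,:3]=R.from_euler('xyz',o['eef_rot']).as_matrix(); T[:3,3]=o['tcp_pos']
        c['c2w']=T@np.array(c['hand_eye'])
    else: c['c2w']=np.linalg.inv(np.array(c['world_to_cam']))
    return c
def cloud(c):
    d=c['depth']; v,u=np.mgrid[:420,:560]
    P=np.stack([(u-c['cx'])/c['fx']*d,-(v-c['cy'])/c['fy']*d,-d,np.ones_like(d)],-1)
    W=(P@c['c2w'].T)[...,:3]; W[d==0]=np.nan
    return W
def save(c,f): cv2.imwrite('pics/'+f,c['pixels'][:,:,::-1])
def st():
    o=manip.get_obs(); print({k:np.round(o[k],4).tolist() for k in ['time','q','tcp_pos','eef_rot','force','finger_gap','grip_force']})
E
python3 - <<'E'
from h import *
st()
ims=[]
for n in ['scene','side','wrist']:
    c=snap(n); print(n,c.keys()); print(np.round(c['c2w'],3).tolist(),c['fx'],c['cx'],c['cy'],c.get('dist'))
    save(c,n+'0.png'); np.savez(n+'0.npz',W=cloud(c),px=c['pixels'])
E
```

```text
{'time': 0.0, 'q': [0.2846, 0.2558, 0.107, -0.0005, -1.4239, -0.2846], 'tcp_pos': [0.5495, 0.0, 0.2003], 'eef_rot': [3.1397, -0.0001, -1.5709], 'force': [0.2495, 0.6679, -0.0325], 'finger_gap': 0.0851, 'grip_force': 0.0}
scene dict_keys(['pixels', 'depth', 'fx', 'fy', 'cx', 'cy', 'world_to_cam', 'c2w'])
[[-0.885, 0.258, -0.388, 0.176], [-0.466, -0.461, 0.755, 0.656], [0.016, 0.849, 0.528, 0.576], [0.0, 0.0, 0.0, 1.0]] 391.07527951570944 275.5936583667101 217.79502606862485 None
side dict_keys(['pixels', 'depth', 'fx', 'fy', 'cx', 'cy', 'world_to_cam', 'c2w'])
[[-0.897, 0.227, -0.378, 0.216], [-0.441, -0.45, 0.776, 0.633], [0.006, 0.863, 0.504, 0.536], [0.0, 0.0, 0.0, 1.0]] 392.28417196656443 280.84195353674386 208.78165312432114 None
wrist dict_keys(['pixels', 'depth', 'fx', 'fy', 'cx', 'cy', 'hand_eye', 'c2w'])
[[-1.0, -0.0, 0.002, 0.55], [-0.0, -0.962, -0.274, -0.069], [0.002, -0.274, 0.962, 0.374], [0.0, 0.0, 0.0, 1.0]] 345.8236385020394 279.42267880220163 210.88909094582158 None
```

View pics/scene0.png

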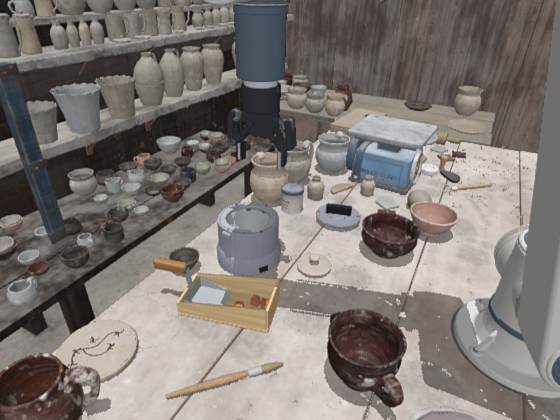

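View pics/side0.png

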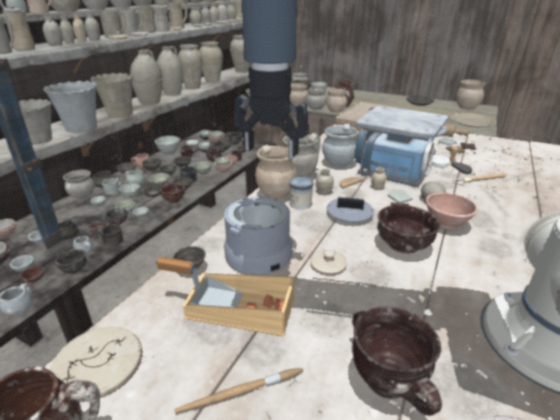

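Both views show the mill at about (249,238), the tray at (228,300) with lumps around (258,300), and the scoop grip at (170,265). The mill lid is at (338,213), the clay lid at (314,265), the small bowl at (184,258), the tin at (292,198) and the small vase at (315,187).

Run:
```python
from h import *
D=np.load('scene0.npz');W=D['W'];px=D['px']
print('valid',np.isfinite(W[...,0]).mean())
for n,(u,v) in dict(table=(330,330),grip=(170,265),gripend=(158,261),lidtop=(340,209),millcol=(249,212),claylid=(314,257),tin=(292,187),vase=(315,177),lump=(258,300),scoopfloor=(208,292),bowls=(184,252),dk=(388,225)).items():
    print(n,np.round(np.nanmedian(W[v-1:v+2,u-1:u+2].reshape(-1,3),0),3))
# top-down orthographic maps from cloud: colour + height, 2mm/px region x .2-.8,y -.35..0.4
ok=np.isfinite(W[...,0])
X0,Y0,s=0.25,-0.25,0.001
im=np.zeros((600,800,3),np.uint8);
p=W[ok];c=px[ok];o=np.argsort(p[:,2]);p=p[o];c=c[o]
i=((p[:,0]-X0)/s).round().astype(int);j=((p[:,1]-Y0)/s).round().astype(int)
m=(i>=0)&(i<600)&(j>=0)&(j<800)&(p[:,2]<.2)
for k in (np.where(m)[0]):
    cv2.circle(im,(799-j[k],599-i[k]),1,c[k][::-1].tolist(),-1)
cv2.imwrite('pics/top0.png',im)
```

```text
valid 0.9958886054421768
table [0.295 0.227 0.097]
grip [0.637 0.212 0.085]
gripend [0.664 0.216 0.087]
lidtop [ 0.441 -0.243  0.036]
millcol [ 0.603 -0.033  0.087]
claylid [ 0.422 -0.016  0.032]
tin [ 0.585 -0.235  0.069]
vase [ 0.559 -0.342  0.064]
lump [0.472 0.152 0.016]
scoopfloor [0.581 0.173 0.006]
bowls [0.701 0.102 0.023]
dk [ 0.306 -0.226  0.035]
```

View pics/top0.png

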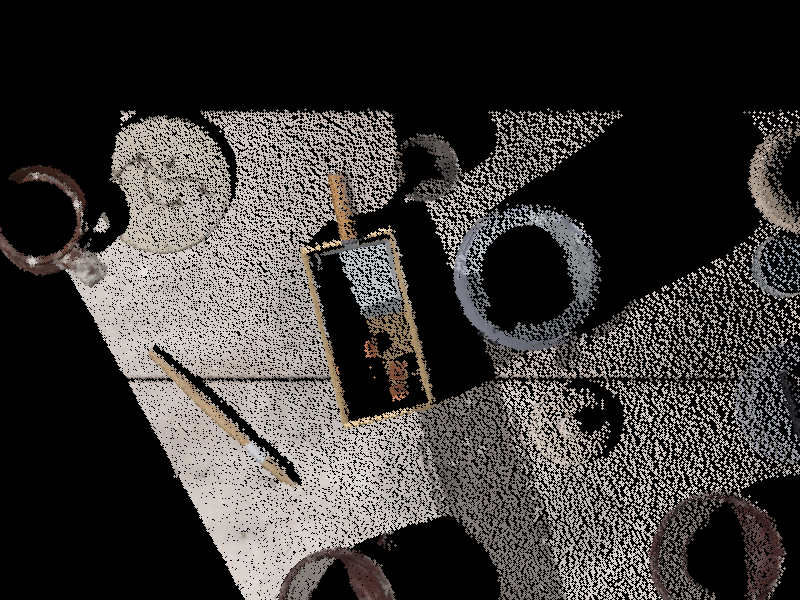

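The top-down map places the tray centre near (0.522, 0.181) at a yaw of about 0.23, the mill near (0.572, 0.019), and the scoop grip at columns 332–350, rows 175–240. Next I'll check the wrist view.

View pics/wrist0.png

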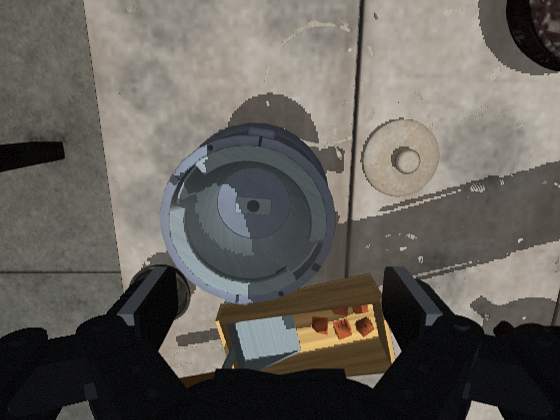

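The wrist view shows the mill at about (250,210) with marks on its collar, five red lumps at (320–370, 310–330), the scoop pan at (265,338), and the clay lid at (402,158). I'll rectify the collar plane and view it enlarged.

```bash
cat >> h.py <<'E'
def rect(c,z,x0,y0,x1,y1,s):
    # top-down rectified view of plane z; rows: x from x1 down; cols: y from y1 down
    xs=np.arange(x1,x0,-s); ys=np.arange(y1,y0,-s)
    X,Y=np.meshgrid(xs,ys,indexing='ij')
    P=np.stack([X,Y,np.full_like(X,z),np.ones_like(X)],-1)@np.linalg.inv(c['c2w']).T
    u=c['fx']*P[...,0]/-P[...,2]+c['cx']; v=c['cy']+c['fy']*P[...,1]/P[...,2]
    return cv2.remap(c['pixels'],u.astype(np.float32),v.astype(np.float32),cv2.INTER_CUBIC)
E
python3 - <<'E'
from h import *
c=snap('wrist'); W=cloud(c)
# collar fit: points z ~ .113
m=(abs(W[...,2]-.113)<.005)&(np.hypot(W[...,0]-.572,W[...,1]-.019)<.08)
p=W[m]; print(len(p),np.median(p[:,2]))
(x,y),r=cv2.minEnclosingCircle(np.float32(p[:,:2])); print('enc',x,y,r)
A=np.c_[2*p[:,:2],np.ones(len(p))]
rr=np.hypot(p[:,0]-x,p[:,1]-y); print(np.percentile(rr,[1,50,99]), p[:,0].min(),p[:,0].max(),p[:,1].min(),p[:,1].max())
im=rect(c,.114,x-.078,y-.078,x+.078,y+.078,.00026)
cv2.imwrite('pics/collar.png',im[:,:,::-1])
print(im.shape)
# other things
for z0,z1,n in [(.028,.04,'t')]:
    pass
E
```

```text
10619 0.11332533551747492
enc 0.5746607780456543 0.015114370733499527 0.07494934648275375
[0.04987828 0.06121178 0.07012159] 0.5053013886879006 0.6439785990879148 -0.058924240774884284 0.08931035034641967
(600, 600, 3)
```

View pics/collar.png

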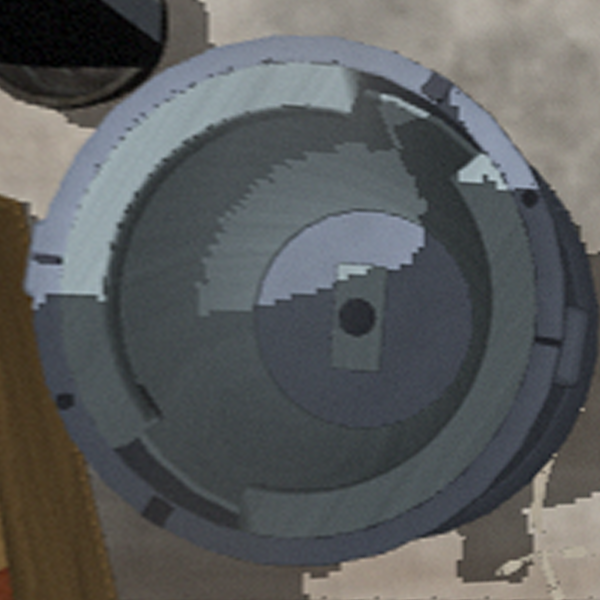

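The rectified collar shows square blocks at (438,86) and (155,510), studs at (528,198) and (66,401), and bars at (547,341) and (47,259). That puts the mill centre near (0.575, 0.016) and the slot axis at a yaw of about −0.584. Next I'll move the wrist camera over the tray, aligned with it.

Emit:
play_rows --steps '[-4.4, 1.4, -1.3, 0, 0, 0, 8.5, -4.4, 1.4, -1.3, 0, 0, 0, 8.5, -4.3, 1.4, -1.2, 0, 0, 0, 8.5, -4.3, 1.4, -1.2, 0, 0, 0, 8.5]'

```text
time: 0.6
tcp_pos: [0.4931, 0.1754, 0.2516]
eef_rot: [3.141, 0.0, -1.571]
force: [1.2, 0.8, 0.2]
finger_gap: 0.085
grip_force: 0.0
```

Emit:
play_rows --steps '[0, 0, 0, 0, 0, 0.149, 8.5, 0, 0, 0, 0, 0, 0.149, 8.5, 0, 0, 0, 0, 0, 0.149, 8.5, 0, 0, 0, 0, 0, 0.149, 8.5, 0, 0, 0, 0, 0, 0.149, 8.5]'

```text
time: 1.1
tcp_pos: [0.4938, 0.1741, 0.2509]
eef_rot: [3.141, -0.001, -2.322]
force: [0.4, 0.2, 0.1]
finger_gap: 0.0849
grip_force: 0.0
```

Emit:
play_rows --steps '[0, 0, 0, 0, 0, 0.149, 8.5, 0, 0, 0, 0, 0, 0.149, 8.5, 0, 0, 0, 0, 0, 0.149, 8.5, 0, 0, 0, 0, 0, 0.149, 8.5, 0, 0, 0, 0, 0, 0, 8.5]'

```text
time: 1.6
tcp_pos: [0.4939, 0.174, 0.251]
eef_rot: [-3.141, -0.0, -2.913]
force: [-0.1, 0.7, -0.6]
finger_gap: 0.0852
grip_force: 0.0
```

Run:
```python
from h import *
st()
c=snap('wrist'); W=cloud(c); np.savez('wrist1.npz',W=W,px=c['pixels']); save(c,'wrist1.png')
a=.231
px=c['pixels'].astype(int); r,g,b=px[...,0],px[...,1],px[...,2]
red=((r>g*1.6)&(r>60)&(W[...,2]<.05)).astype(np.uint8)
n,l,s,cen=cv2.connectedComponentsWithStats(red)
for i in range(1,n):
    if s[i,4]>40: print('red',s[i],np.round(np.nanmean(W[l==i],0),4))
```

```text
{'time': 1.6, 'q': [0.6379, 0.1933, 0.1533, -0.0001, -1.5313, -1.9803], 'tcp_pos': [0.4939, 0.174, 0.251], 'eef_rot': [-3.1415, -0.0005, -2.9131], 'force': [-0.092, 0.7363, -0.6021], 'finger_gap': 0.0852, 'grip_force': 0.0}
red [285 126  15  16 153] [0.4459 0.178  0.0192]
red [257 128  16  17 231] [0.4559 0.1475 0.0193]
red [254 147  16  18 193] [0.4785 0.1491 0.0207]
red [282 148  16  18 224] [0.4726 0.1815 0.0182]
red [272 170  16  17 198] [0.4991 0.1758 0.0174]
```

View pics/wrist1.png

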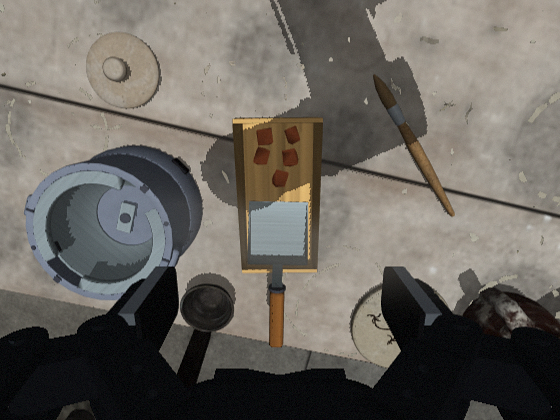

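This view shows the whole tray at (278,195), the scoop pan at (278,228), the grip at (277,315), and five lumps in the near half. I'll measure them.

Run:
```python
from h import *
D=np.load('wrist1.npz');W=D['W'];px=D['px']
def rectof(m,n):
    m=cv2.morphologyEx(m.astype(np.uint8),cv2.MORPH_OPEN,np.ones((3,3)))
    k,l,s,_=cv2.connectedComponentsWithStats(m); i=1+np.argmax(s[1:,4])
    p=W[l==i]; (c,sz,a)=cv2.minAreaRect(np.float32(p[:,:2]*1000))
    print(n,s[i],'c',np.round(c,1),'size',np.round(sz,1),'ang',round(a,2),'z',np.round(np.percentile(p[:,2],[5,50,95]),4))
    return p
v,u=np.mgrid[:420,:560]; Z=W[...,2]
p=rectof((Z>.075)&(Z<.1)&(v>280)&(v<360)&(u>255)&(u<300),'grip')
box=(u>220)&(u<340)&(v>105)&(v<280)
p=rectof((Z>.027)&(Z<.07)&box,'tray')
for z in (.034,.058):
    q=p[abs(p[:,2]-z)<.004]
    (c,sz,a)=cv2.minAreaRect(np.float32(q[:,:2]*1000)); print(z,len(q),np.round(c,1),np.round(sz,1),a)
hsv=cv2.cvtColor(px,cv2.COLOR_RGB2HSV)
print(hsv[228,278],hsv[195,278], W[228,278],W[195,260],W[260,245])
p=rectof(box&(Z<.025)&(hsv[...,0]>85)&(hsv[...,0]<130)&(v>190),'pan')
# small bowl, mill
p=rectof((Z>.025)&(Z<.05)&(v>260)&(u>170)&(u<240),'bowls')
```

```text
grip [268 284  18  63 909] c [640.4 204.9] size [71.6 18.8] ang 13.19 z [0.0808 0.0897 0.0911]
tray [ 233  117   90  163 2975] c [521.5 179.1] size [185.4  93.1] ang 13.62 z [0.03   0.0451 0.059 ]
0.034 813 [521.5 178.7] [185.4  93. ] 13.874104499816895
0.058 805 [517.8 178.5] [177.8  92.9] 13.863396644592285
[ 95  21 158] [ 16 121 101] [0.56410966 0.18852341 0.00751492] [0.52745855 0.15713098 0.00668004] [0.60462364 0.1566327  0.03413487]
pan [ 249  202   59   54 2907] c [565.6 188.9] size [71.4 72.3] ang 13.06 z [0.0057 0.0072 0.0087]
bowls [180 284  54  48 857] c [680.7 122.4] size [67.3 67.4] ang 10.22 z [0.026  0.0337 0.0364]
```

The scoop origin comes out near (564, 187) and its grip centre at (640, 205), with a yaw of 0.229. I'll grasp the grip 8 mm towards the pan, with the TCP at z 0.060.

Emit:
play_rows --steps '[-3.6, -0.1, 0, 0, 0, 0, 8.5, -3.6, -0.1, 0, 0, 0, 0, 8.5, -3.5, -0.1, 2, 0, 0, 0, 8.5, -3.5, 0, 4, 0, 0, 0, 8.5]'

```text
time: 2.05
tcp_pos: [0.6341, 0.2036, 0.1957]
eef_rot: [3.141, 0.007, -2.907]
force: [0.4, -0.2, 0.1]
finger_gap: 0.0851
grip_force: 0.0
```

Emit:
play_rows --steps '[0, 0, 4.4, 0, 0, 0, 8.5, 0, 0, 4.4, 0, 0, 0, 8.5, 0, 0, 4.3, 0, 0, 0, 8.5, 0, 0, 0, 0, 0, 0, 8.5]'

```text
time: 2.45
tcp_pos: [0.6261, 0.2011, 0.0551]
eef_rot: [-3.14, -0.014, -2.909]
force: [0.0, -0.4, -1.2]
finger_gap: 0.0849
grip_force: 0.0
```

Emit:
play_rows --steps '[0, 0, 0, 0, 0, 0, 1, 0, 0, 0, 0, 0, 0, 1, 0, 0, 0, 0, 0, 0, 1, 0, 0, 0, 0, 0, 0, 1, 0, 0, 0, 0, 0, 0, 1]'

```text
time: 2.95
tcp_pos: [0.6314, 0.2033, 0.0638]
eef_rot: [3.141, 0.002, -2.912]
force: [0.2, -0.3, -0.2]
finger_gap: 0.0116
grip_force: 0.0
```

Emit:
play_rows --steps '[0, 0, 0, 0, 0, 0, 1, 0, 0, 0, 0, 0, 0, 1, 0, 0, 0, 0, 0, 0, 1]'

```text
time: 3.25
tcp_pos: [0.6309, 0.203, 0.0625]
eef_rot: [-3.142, -0.0, -2.912]
force: [-0.3, 0.1, 0.0]
finger_gap: 0.0101
grip_force: 0.0
```

Run:
```python
from h import *
st()
c=snap('scene'); save(c,'scene2.png')
c=snap('wrist'); save(c,'wrist2.png')
```

```text
{'time': 3.25, 'q': [0.5464, 0.5424, 0.1871, 0.0, -1.2156, -1.8874], 'tcp_pos': [0.6309, 0.203, 0.0625], 'eef_rot': [-3.1415, -0.0001, -2.9118], 'force': [-0.3433, 0.0982, 0.0435], 'finger_gap': 0.0101, 'grip_force': 0.0}
```

View pics/wrist2.png

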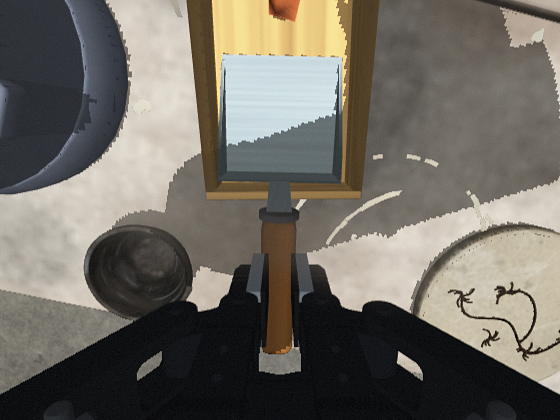

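The picture shows the fingers straddling the grip bar at (279,290), but with no grip force. I'll close fully.

Emit:
play_rows --steps '[0, 0, 0, 0, 0, 0, 0, 0, 0, 0, 0, 0, 0, 0, 0, 0, 0, 0, 0, 0, 0, 0, 0, 0, 0, 0, 0, 0]'

```text
time: 3.75
tcp_pos: [0.6309, 0.203, 0.0625]
eef_rot: [-3.142, -0.0, -2.912]
force: [0.4, 1.2, 0.2]
finger_gap: 0.0001
grip_force: 0.0
```

Run:
```python
from h import *
st()
c=snap('wrist'); save(c,'wrist3.png'); W=cloud(c)
for v in (240,270,300,330): print(v,[(u,np.round(W[v,u]*1000).tolist()) for u in range(240,320,8)])
```

```text
{'time': 3.75, 'q': [0.5464, 0.5424, 0.187, 0.0, -1.2155, -1.8874], 'tcp_pos': [0.6309, 0.203, 0.0625], 'eef_rot': [-3.1416, -0.0, -2.9118], 'force': [0.3783, 1.2312, 0.1594], 'finger_gap': 0.0001, 'grip_force': 0.0}
240 [(240, [657.0, 180.0, -1.0]), (248, [655.0, 185.0, 1.0]), (256, [654.0, 191.0, 2.0]), (264, [619.0, 193.0, 90.0]), (272, [618.0, 196.0, 91.0]), (280, [617.0, 200.0, 90.0]), (288, [616.0, 203.0, 90.0]), (296, [648.0, 219.0, -0.0]), (304, [646.0, 225.0, 0.0]), (312, [645.0, 231.0, -1.0])]
270 [(240, [679.0, 184.0, 2.0]), (248, [627.0, 189.0, 106.0]), (256, [626.0, 192.0, 106.0]), (264, [622.0, 195.0, 114.0]), (272, [621.0, 198.0, 114.0]), (280, [621.0, 201.0, 113.0]), (288, [619.0, 204.0, 114.0]), (296, [619.0, 207.0, 114.0]), (304, [622.0, 211.0, 106.0]), (312, [621.0, 214.0, 106.0])]
300 [(240, [623.0, 188.0, 137.0]), (248, [621.0, 190.0, 139.0]), (256, [620.0, 193.0, 139.0]), (264, [620.0, 195.0, 139.0]), (272, [620.0, 198.0, 138.0]), (280, [624.0, 201.0, 130.0]), (288, [619.0, 203.0, 138.0]), (296, [618.0, 205.0, 138.0]), (304, [616.0, 207.0, 140.0]), (312, [616.0, 210.0, 139.0])]
330 [(240, [617.0, 189.0, 161.0]), (248, [617.0, 191.0, 160.0]), (256, [616.0, 193.0, 161.0]), (264, [616.0, 195.0, 159.0]), (272, [628.0, 200.0, 141.0]), (280, [634.0, 204.0, 132.0]), (288, [628.0, 205.0, 140.0]), (296, [613.0, 203.0, 161.0]), (304, [613.0, 205.0, 161.0]), (312, [612.0, 207.0, 161.0])]
```

Run:
```python
from h import *
c=snap('wrist'); W=cloud(c)
for u in (270,280,290): print(u,[(v,np.round(W[v,u]*1000).tolist()) for v in range(236,280,3)])
print(c['hand_eye'].round(4).tolist())
cv2.imwrite('pics/w3.png',cv2.resize(c['pixels'][180:400,180:380,::-1],None,fx=2.7,fy=2.7,interpolation=cv2.INTER_CUBIC))
c=snap('side'); save(c,'side3.png'); 
cv2.imwrite('pics/s3.png',cv2.resize(c['pixels'][180:330,120:320,::-1],None,fx=3,fy=3,interpolation=cv2.INTER_CUBIC))
```

```text
270 [(236, [616.0, 195.0, 91.0]), (239, [618.0, 195.0, 90.0]), (242, [619.0, 196.0, 90.0]), (245, [620.0, 196.0, 90.0]), (248, [622.0, 196.0, 91.0]), (251, [623.0, 197.0, 92.0]), (254, [621.0, 197.0, 98.0]), (257, [621.0, 197.0, 102.0]), (260, [621.0, 197.0, 105.0]), (263, [621.0, 197.0, 108.0]), (266, [622.0, 197.0, 110.0]), (269, [621.0, 197.0, 114.0]), (272, [621.0, 197.0, 116.0]), (275, [621.0, 197.0, 118.0]), (278, [621.0, 197.0, 121.0])]
280 [(236, [615.0, 199.0, 91.0]), (239, [617.0, 200.0, 90.0]), (242, [618.0, 200.0, 90.0]), (245, [620.0, 201.0, 89.0]), (248, [621.0, 201.0, 91.0]), (251, [622.0, 201.0, 92.0]), (254, [620.0, 201.0, 99.0]), (257, [620.0, 201.0, 101.0]), (260, [620.0, 201.0, 106.0]), (263, [620.0, 201.0, 109.0]), (266, [620.0, 201.0, 111.0]), (269, [620.0, 201.0, 114.0]), (272, [620.0, 201.0, 116.0]), (275, [620.0, 201.0, 119.0]), (278, [620.0, 201.0, 121.0])]
290 [(236, [615.0, 204.0, 89.0]), (239, [616.0, 204.0, 89.0]), (242, [617.0, 205.0, 89.0]), (245, [618.0, 205.0, 90.0]), (248, [620.0, 205.0, 90.0]), (251, [622.0, 206.0, 89.0]), (254, [619.0, 205.0, 98.0]), (257, [619.0, 205.0, 102.0]), (260, [620.0, 205.0, 104.0]), (263, [619.0, 205.0, 107.0]), (266, [619.0, 204.0, 111.0]), (269, [620.0, 204.0, 113.0]), (272, [619.0, 204.0, 117.0]), (275, [620.0, 204.0, 118.0]), (278, [619.0, 204.0, 122.0])]
[[0.0005, 0.962, 0.2732, 0.0691], [1.0, -0.0004, -0.0005, -0.0001], [-0.0004, 0.2732, -0.962, -0.1732], [0.0, 0.0, 0.0, 1.0]]
```

View pics/s3.png

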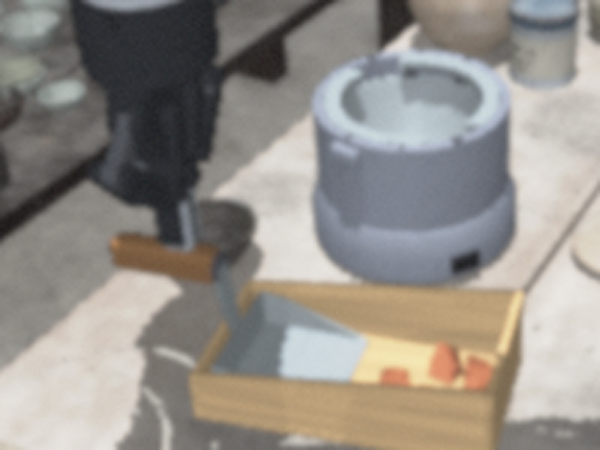

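The side crop shows the closed fingers standing just above the grip bar at about (185,240), so the true fingertips are about 32 mm behind the nominal TCP. I'll check `hold_point_z`.

Run:
```python
from h import *
print(manip.hold_point_z,[a for a in dir(manip) if a[0]!='_'])
```

```text
0.0187 ['IKError', 'get_obs', 'hold_point_z', 'read_camera', 'sign_off']
```

Emit:
play_rows --steps '[0, 0, -1, 0, 0, 0, 8.5, 0, 0, 0, 0, 0, 0, 8.5, 0, 0, 0, 0, 0, 0, 8.5, 0, 0, 0, 0, 0, 0, 8.5, 0, 0, 0, 0, 0, 0, 8.5]'

```text
time: 4.4
tcp_pos: [0.6308, 0.2029, 0.0724]
eef_rot: [-3.142, -0.0, -2.912]
force: [-0.1, 0.6, 0.2]
finger_gap: 0.0726
grip_force: 0.0
```

Run:
```python
from h import *
st()
c=snap('wrist'); W=cloud(c); T=c['c2w']
o=manip.get_obs(); M=R.from_euler('xyz',o['eef_rot']).as_matrix()
L=(W-np.array(o['tcp_pos']))@M   # tool coordinates
m=(abs(L[...,0])<.02)&(abs(L[...,1])<.07)&(abs(L[...,2])<.2)
for y0 in np.arange(-.07,.07,.005):
    k=m&(L[...,1]>=y0)&(L[...,1]<y0+.005)&(L[...,2]<-.033)
    if k.sum(): print(round(y0,3),k.sum(),'zmax',np.round(np.percentile(L[k][:,2],[99,90]),4))
```

```text
{'time': 4.4, 'q': [0.5464, 0.5359, 0.202, -0.0001, -1.2373, -1.8874], 'tcp_pos': [0.6308, 0.2029, 0.0724], 'eef_rot': [-3.1416, -0.0004, -2.9118], 'force': [-0.0696, 0.5901, 0.2277], 'finger_gap': 0.0726, 'grip_force': 0.0}
-0.07 580 zmax [-0.0869 -0.0906]
-0.065 1927 zmax [-0.0853 -0.0917]
-0.06 4928 zmax [-0.0837 -0.0916]
-0.055 1368 zmax [-0.0814 -0.0859]
-0.05 1466 zmax [-0.0476 -0.0585]
-0.045 1187 zmax [-0.044  -0.0569]
-0.04 3102 zmax [-0.0406 -0.0476]
-0.035 998 zmax [-0.0885 -0.0936]
-0.03 1712 zmax [-0.0992 -0.1031]
-0.025 1644 zmax [-0.1046 -0.1088]
-0.02 1236 zmax [-0.1051 -0.1101]
-0.015 1450 zmax [-0.1033 -0.1055]
-0.01 1179 zmax [-0.1034 -0.1053]
-0.005 1094 zmax [-0.1045 -0.1064]
0.0 1118 zmax [-0.1046 -0.1065]
0.005 1181 zmax [-0.1033 -0.1053]
0.01 1454 zmax [-0.1031 -0.1054]
0.015 1214 zmax [-0.1054 -0.1104]
0.02 1659 zmax [-0.1047 -0.1087]
0.025 1703 zmax [-0.0996 -0.1029]
0.03 1002 zmax [-0.0889 -0.0935]
0.035 3084 zmax [-0.0403 -0.0477]
0.04 1179 zmax [-0.0441 -0.0576]
0.045 1465 zmax [-0.0479 -0.0583]
0.05 1389 zmax [-0.0808 -0.086 ]
0.055 4924 zmax [-0.0836 -0.0916]
0.06 1916 zmax [-0.0853 -0.092 ]
0.065 558 zmax [-0.0873 -0.0906]
```

The pads actually end about 32 mm behind the reported TCP. All heights need that correction, so I'll descend another 44 mm and grip.

Emit:
play_rows --steps '[0, 0, 2.2, 0, 0, 0, 8.5, 0, 0, 2.2, 0, 0, 0, 8.5, 0, 0, 0, 0, 0, 0, 8.5, 0, 0, 0, 0, 0, 0, 0, 0, 0, 0, 0, 0, 0, 0]'

```text
time: 4.95
tcp_pos: [0.6319, 0.2033, 0.0301]
eef_rot: [3.141, 0.002, -2.911]
force: [-0.5, 0.6, 0.1]
finger_gap: 0.0587
grip_force: 0.0
```

Emit:
play_rows --steps '[0, 0, 0, 0, 0, 0, 0, 0, 0, 0, 0, 0, 0, 0, 0, 0, 0, 0, 0, 0, 0, 0, 0, 0, 0, 0, 0, 0]'

```text
time: 5.35
tcp_pos: [0.6314, 0.2032, 0.0293]
eef_rot: [3.141, 0.001, -2.912]
force: [0.2, 0.2, 3.0]
finger_gap: 0.0151
grip_force: 59.5
```

Run:
```python
from h import *
st()
```

```text
{'time': 5.35, 'q': [0.5465, 0.567, 0.1401, 0.0003, -1.1427, -1.8874], 'tcp_pos': [0.6314, 0.2032, 0.0293], 'eef_rot': [3.1415, 0.0013, -2.9116], 'force': [0.238, 0.2413, 3.0036], 'finger_gap': 0.0151, 'grip_force': 59.5302}
```

The scoop is gripped with 59 N at a 15 mm gap. Now I'll drag it toward the near wall.

Emit:
play_rows --steps '[1.2, 0, 0, 0, 0, 0, 0, 1.2, 0.1, 0, 0, 0, 0, 0, 1.2, 0.1, 0, 0, 0, 0, 0, 1.2, 0, 0, 0, 0, 0, 0, 1.2, 0, 0, 0, 0, 0, 0]'

```text
time: 5.85
tcp_pos: [0.5728, 0.1916, 0.0294]
eef_rot: [3.141, 0.003, -2.911]
force: [1.2, 0.1, 1.9]
finger_gap: 0.0149
grip_force: 59.7
```

Emit:
play_rows --steps '[1, 0, 0, 0, 0, 0, 0, 1, 0, 0, 0, 0, 0, 0, 0, 0, 0, 0, 0, 0, 0]'

```text
time: 6.15
tcp_pos: [0.552, 0.1867, 0.0292]
eef_rot: [3.141, 0.0, -2.912]
force: [-0.3, 1.0, 4.5]
finger_gap: 0.0149
grip_force: 60.2
```

```bash
cat >> h.py <<'E'
TC=np.array([.5215,.179]); TA=.240
def tray(p):
    d=p[...,:2]-TC; c,s=np.cos(TA),np.sin(TA)
    return np.stack([d[...,0]*c+d[...,1]*s,-d[...,0]*s+d[...,1]*c,p[...,2]],-1)
def reds(c,W,zmax=.4):
    px=c['pixels'].astype(int); r,g,b=px[...,0],px[...,1],px[...,2]
    m=((r>g*1.6)&(r>50)&(r>b*1.8)&(W[...,2]<zmax)&(np.abs(W[...,1]-.1)<.2)).astype(np.uint8)
    n,l,s,cen=cv2.connectedComponentsWithStats(m)
    return [(s[i].tolist(),np.nanmedian(W[l==i],0)) for i in range(1,n) if s[i,4]>30]
E
python3 - <<'E'
from h import *
st()
for n in ('wrist','scene'):
    c=snap(n); W=cloud(c); print(n); save(c,n+'4.png')
    for s,p in reds(c,W,.1):
        t=tray(p)
        if abs(t[0])<.1 and abs(t[1])<.05: print(s,np.round(t*1000,0))
E
```

```text
{'time': 6.15, 'q': [0.5943, 0.4255, -0.0998, -0.0003, -1.0449, -1.9349], 'tcp_pos': [0.552, 0.1867, 0.0292], 'eef_rot': [3.1412, 0.0005, -2.9116], 'force': [-0.348, 0.9544, 4.5198], 'finger_gap': 0.0149, 'grip_force': 60.1591}
wrist
[211, 5, 53, 82, 2787] [-70. -18.  22.]
[296, 7, 46, 92, 2604] [-67.  20.  21.]
[249, 64, 41, 44, 1449] [-50.  -3.  22.]
scene
[250, 299, 13, 9, 50] [-53.   2.  19.]
```

Emit:
play_rows --steps '[0.6, 0, 0, 0, 0, 0, 0, 0.5, 0, 0, 0, 0, 0, 0, 0.2, 0, 0, 0, 0, 0, 0, 0, 0, 0, 0, 0, 0, 0]'

```text
time: 6.65
tcp_pos: [0.5407, 0.184, 0.0293]
eef_rot: [3.141, 0.002, -2.911]
force: [2.5, 1.7, 5.5]
finger_gap: 0.0149
grip_force: 60.3
```

Run:
```python
from h import *
st()
for n in ('wrist','scene'):
    c=snap(n); W=cloud(c); print(n); save(c,n+'5.png')
    for s,p in reds(c,W,.1):
        t=tray(p)
        if abs(t[0])<.1 and abs(t[1])<.05: print(s,np.round(t*1000,0))
    if n=='wrist':
        t=tray(W)*1000
        hsv=cv2.cvtColor(c['pixels'],cv2.COLOR_RGB2HSV)
        m=(abs(t[...,1])<38)&(t[...,2]<14)&(abs(t[...,0])<89)
        for x in range(-90,0,5):
            k=m&(t[...,0]>=x)&(t[...,0]<x+5)
            if k.sum()>20: print(x,k.sum(),np.round(np.median(t[k],0),0),np.median(hsv[k],0))
cv2.imwrite('pics/w5.png',cv2.resize(snap('wrist')['pixels'][0:260,150:410,::-1],None,fx=2.2,fy=2.2))
```

```text
{'time': 6.65, 'q': [0.6022, 0.4043, -0.1339, 0.0007, -1.0306, -1.9432], 'tcp_pos': [0.5407, 0.184, 0.0293], 'eef_rot': [3.1414, 0.0021, -2.9115], 'force': [2.5457, 1.7273, 5.5085], 'finger_gap': 0.0149, 'grip_force': 60.3311}
wrist
[212, 30, 78, 79, 4062] [-67. -15.  22.]
[295, 30, 41, 83, 2488] [-68.  18.  21.]
-90 757 [-87.   2.   6.] [ 19. 121. 220.]
-85 831 [-82.   2.   6.] [ 93.  25. 230.]
-80 807 [-78.   2.   7.] [ 96.  22. 228.]
-75 618 [-73.   8.   7.] [ 96.  24. 228.]
-70 470 [-68.  15.   8.] [ 95.  24. 229.]
-65 309 [-63.  11.   8.] [ 95.  24. 231.]
-60 326 [-57.   9.   8.] [ 96.  22. 232.]
-55 748 [-52.  -4.   8.] [ 95.5  22.  231. ]
-50 1256 [-47.   1.   7.] [ 96.  22. 228.]
-45 1231 [-42.   1.   8.] [ 96.  24. 226.]
-40 1202 [-38.   2.   7.] [ 97.  27. 123.]
-35 1188 [-33.   1.   8.] [ 97.  29. 121.]
-30 1175 [-27.   1.   8.] [ 98.  30. 117.]
-25 1123 [-23.   0.   8.] [ 98.  30. 120.]
-20 1120 [-18.   0.   8.] [ 98.  30. 118.]
-15 931 [-13.   3.   8.] [ 98.  29. 117.]
-5 667 [-2. -9.  6.] [ 18. 124. 148.]
scene
[256, 302, 10, 6, 50] [-64.   1.  20.]
```

The pan now reaches x = −85 in the tray frame with the lumps on it, at x = −85 to −50. I'll compute a tipping path that keeps the lip near the wall.

Run:
```python
import numpy as np
def tcp(th,h,lx):
    c,s=np.cos(th),np.sin(th)
    return np.array([lx+106*c+24*s, 5+h+73*s-106*s+24*c])
ths=np.linspace(0,.52,9); prev=tcp(0,0,-86)
for a,b in zip(ths[:-1],ths[1:]):
    t=tcp(b,2+25*b,-85); d=t-prev; prev=t
    X=np.array([-np.cos(a),np.sin(a)]);Z=np.array([-np.sin(a),-np.cos(a)])
    print(round(b,3),np.round(t,1),'tool x,z cm',np.round([d@X/10,d@Z/10],2))
# then lift 60mm, and where tool is
```

```text
0.065 [22.3 30.4] tool x,z cm [-0.23 -0.14]
0.13 [23.2 29.8] tool x,z cm [-0.09  0.06]
0.195 [23.6 29. ] tool x,z cm [-0.05  0.07]
0.26 [23.6 28.2] tool x,z cm [-0.01  0.08]
0.325 [23.1 27.3] tool x,z cm [0.03 0.1 ]
0.39 [22.2 26.4] tool x,z cm [0.06 0.12]
0.455 [20.8 25.4] tool x,z cm [0.09 0.14]
0.52 [18.9 24.4] tool x,z cm [0.12 0.17]
```

Emit:
play_rows --steps '[-0.2, 0, -0.2, 0, 0.065, 0, 0, -0.1, 0, 0, 0, 0.065, 0, 0, 0, 0, 0.1, 0, 0.065, 0, 0, 0, 0, 0.1, 0, 0.065, 0, 0]'

```text
time: 7.2
tcp_pos: [0.5403, 0.1838, 0.027]
eef_rot: [3.141, -0.268, -2.912]
force: [0.2, 0.8, -2.7]
finger_gap: 0.0153
grip_force: 59.1
```

Emit:
play_rows --steps '[0, 0, 0.1, 0, 0.065, 0, 0, 0.1, 0, 0.1, 0, 0.065, 0, 0, 0.1, 0, 0.1, 0, 0.065, 0, 0, 0.1, 0, 0.1, 0, 0.065, 0, 0, 0, 0, 0, 0, 0, 0, 0]'

```text
time: 7.7
tcp_pos: [0.5364, 0.1828, 0.0219]
eef_rot: [-3.141, -0.53, -2.913]
force: [-0.0, 0.2, -3.7]
finger_gap: 0.0149
grip_force: 59.1
```

```bash
cat >> h.py <<'E'
def lumps():
    # lump clusters in tool frame & tray frame, wrist cam
    c=snap('wrist'); W=cloud(c); o=manip.get_obs(); M=R.from_euler('xyz',o['eef_rot']).as_matrix()
    for s,p in reds(c,W,.5):
        if s[4]>100 and s[1]+s[3]<300: print(s,'tool',np.round((p-o['tcp_pos'])@M*1000),'tray',np.round(tray(p)*1000))
    return c,W
E
python3 - <<'E'
from h import *
st(); c,W=lumps(); save(c,'wrist6.png')
E
```

```text
{'time': 7.7, 'q': [0.5041, 0.8064, 0.4816, -0.1401, -1.7577, -1.8366], 'tcp_pos': [0.5364, 0.1828, 0.0219], 'eef_rot': [-3.1411, -0.53, -2.9134], 'force': [-0.0231, 0.1857, -3.6957], 'finger_gap': 0.0149, 'grip_force': 59.1324}
[296, 54, 32, 41, 1086] tool [87. 16.  9.] tray [-64.  17.  59.]
[228, 58, 36, 35, 1126] tool [ 87. -16.   8.] tray [-64. -15.  60.]
[215, 112, 36, 35, 1055] tool [ 61. -24.   7.] tray [-41. -23.  47.]
[297, 120, 36, 34, 1057] tool [57. 18. 10.] tray [-38.  19.  43.]
[266, 150, 28, 36, 839] tool [41.  0.  7.] tray [-23.   1.  38.]
```

All five lumps are on the pan. I'll tilt a little more and lift.

Emit:
play_rows --steps '[0.4, 0, -0.6, 0, 0.07, 0, 0, 0.4, 0, -0.6, 0, 0.07, 0, 0, 0.6, 0, -0.8, 0, 0, 0, 0, 0.9, 0, -1.2, 0, 0, 0, 0, 0.9, 0, -1.2, 0, 0, 0, 0]'

```text
time: 8.25
tcp_pos: [0.5387, 0.1835, 0.0825]
eef_rot: [3.142, -0.657, -2.912]
force: [-0.1, -0.3, -2.2]
finger_gap: 0.0157
grip_force: 59.2
```

Run:
```python
from h import *
st(); c,W=lumps(); save(c,'wrist7.png')
```

```text
{'time': 8.25, 'q': [0.4885, 0.8793, 0.7284, -0.1772, -2.0537, -1.8602], 'tcp_pos': [0.5387, 0.1835, 0.0825], 'eef_rot': [3.1415, -0.6566, -2.9115], 'force': [-0.0827, -0.3183, -2.2407], 'finger_gap': 0.0157, 'grip_force': 59.1842}
[296, 115, 34, 70, 2047] tool [50. 17. 13.] tray [-28.  18. 105.]
[217, 117, 57, 68, 2171] tool [ 50. -18.  11.] tray [-28. -17. 107.]
[266, 150, 29, 36, 856] tool [40.  1.  9.] tray [-19.   1. 103.]
```

The lumps have slid to the back of the pan. Next I'll level it most of the way while lifting clear.

Emit:
play_rows --steps '[1.0, 0, -1.2, 0, -0.05, 0, 0, 1.2, 0, -1.7, 0, -0.1, 0, 0, 1.0, 0, -1.9, 0, -0.12, 0, 0, 0.8, 0, -2, 0, -0.12, 0, 0, 0.4, 0, -1.6, 0, -0.1, 0, 0]'

```text
time: 8.8
tcp_pos: [0.5393, 0.1835, 0.1807]
eef_rot: [3.14, -0.158, -2.911]
force: [-0.4, 0.4, -1.4]
finger_gap: 0.0151
grip_force: 59.2
```

Emit:
play_rows --steps '[0, 0, 0, 0, 0, 0, 0]'

```text
time: 8.9
tcp_pos: [0.5386, 0.1834, 0.1839]
eef_rot: [3.139, -0.155, -2.91]
force: [-0.2, -0.6, -1.9]
finger_gap: 0.015
grip_force: 59.2
```

Run:
```python
from h import *
st(); c,W=lumps(); save(c,'wrist8.png')
```

```text
{'time': 8.9, 'q': [0.5649, 0.4205, 0.3105, -0.0531, -1.6065, -1.9019], 'tcp_pos': [0.5386, 0.1834, 0.1839], 'eef_rot': [3.1389, -0.155, -2.9096], 'force': [-0.181, -0.5779, -1.9035], 'finger_gap': 0.015, 'grip_force': 59.2217}
[297, 109, 34, 71, 2066] tool [53. 17.  6.] tray [-35.  18. 184.]
[218, 110, 77, 70, 3123] tool [ 50. -14.   4.] tray [-33. -13. 185.]
```

Emit:
play_rows --steps '[-0.7, -1.0, 0, 0, 0, 0, 0, -1.3, -2.1, 0, 0, -0.02, 0, 0, -1.8, -2.7, 0, 0, -0.02, 0, 0, -1.8, -2.7, 0, 0, -0.02, 0, 0, -1.8, -2.7, 0, 0, -0.02, 0, 0]'

```text
time: 9.45
tcp_pos: [0.6368, 0.0895, 0.1631]
eef_rot: [-3.141, -0.094, -2.912]
force: [1.0, 0.4, -1.7]
finger_gap: 0.015
grip_force: 59.2
```

Emit:
play_rows --steps '[-1.8, -2.7, 0, 0, -0.02, 0, 0, -1.3, -2.1, 0, 0, -0.02, 0, 0, -0.6, -1.1, 0, 0, -0.02, 0, 0, 0, 0, 0, 0, -0.02, 0, 0, 0, 0, 0, 0, 0, 0, 0]'

```text
time: 9.95
tcp_pos: [0.685, 0.0413, 0.1615]
eef_rot: [3.141, -0.013, -2.913]
force: [0.8, 0.2, -1.2]
finger_gap: 0.0152
grip_force: 59.2
```

Run:
```python
from h import *
st(); c,W=lumps(); save(c,'wrist9.png')
o=manip.get_obs(); M=R.from_euler('xyz',o['eef_rot']).as_matrix(); p=np.array(o['tcp_pos'])
lip=p+M@[.106,0,.024]; print('lip',lip.round(4),'rel mill',(lip-[.575,.016,.113]).round(4))
```

```text
{'time': 9.95, 'q': [0.2866, 0.5553, 0.4632, -0.001, -1.4912, -1.6286], 'tcp_pos': [0.685, 0.0413, 0.1615], 'eef_rot': [3.1413, -0.0125, -2.9128], 'force': [0.7912, 0.1868, -1.2266], 'finger_gap': 0.0152, 'grip_force': 59.2172}
[295, 111, 35, 71, 2058] tool [51. 17.  8.] tray [  75. -155.  154.]
[217, 112, 78, 70, 3214] tool [ 49. -15.   7.] tray [  77. -187.  155.]
lip [0.5814 0.0176 0.1392] rel mill [0.0064 0.0016 0.0262]
```

Emit:
play_rows --steps '[-0.1, 0, -0.6, 0, -0.1, 0, 0, -0.1, 0, -0.6, 0, -0.1, 0, 0, -0.1, 0, -0.7, 0, -0.1, 0, 0, 0.2, 0, -1.1, 0, -0.1, 0, 0, 0.1, 0, -0.6, 0, -0.06, 0, 0]'

```text
time: 10.5
tcp_pos: [0.677, 0.0407, 0.1979]
eef_rot: [3.141, 0.453, -2.911]
force: [1.0, -0.6, -2.2]
finger_gap: 0.0151
grip_force: 59.3
```

Emit:
play_rows --steps '[0.1, 0, -0.6, 0, -0.06, 0, 0, 0.2, 0, -0.6, 0, -0.06, 0, 0, 0.1, 0, -0.6, 0, -0.06, 0, 0, 0.1, 0, -0.6, 0, -0.06, 0, 0, 0, 0, 0, 0, 0, 0, 0]'

```text
time: 11.0
tcp_pos: [0.6592, 0.0362, 0.213]
eef_rot: [3.141, 0.686, -2.912]
force: [-0.5, -0.6, -3.7]
finger_gap: 0.0151
grip_force: 59.3
```

Emit:
play_rows --steps '[0, 0, 0, 0, 0, 0, 0, 0, 0, 0, 0, 0, 0, 0]'

```text
time: 11.2
tcp_pos: [0.6631, 0.0372, 0.2158]
eef_rot: [-3.141, 0.69, -2.911]
force: [1.4, 0.5, -1.5]
finger_gap: 0.015
grip_force: 59.3
```

Run:
```python
from h import *
st(); c,W=lumps(); save(c,'wrist10.png')
for s,p in reds(c,W,.5): print('W',s,p.round(3))
o=manip.get_obs(); M=R.from_euler('xyz',o['eef_rot']).as_matrix(); p=np.array(o['tcp_pos'])
lip=p+M@[.106,0,.024]; print('lip',lip.round(4),'rel mill',(lip-[.575,.016,.113]).round(4))
c=snap('scene'); W=cloud(c); save(c,'scene10.png')
for s,p in reds(c,W,.5): print('S',s,p.round(3))
```

```text
{'time': 11.2, 'q': [0.3253, 0.0375, -0.3997, 0.1399, -0.4498, -1.7701], 'tcp_pos': [0.6631, 0.0372, 0.2158], 'eef_rot': [-3.1412, 0.6898, -2.9111], 'force': [1.3994, 0.4949, -1.4826], 'finger_gap': 0.015, 'grip_force': 59.3064}
lip [0.5985 0.022  0.1298] rel mill [0.0235 0.006  0.0168]
```

Emit:
play_rows --steps '[0, 0, 0, 0, 0.14, 0, 0, 0, 0, 0, 0, 0.14, 0, 0, 0, 0, 0, 0, 0.14, 0, 0, 0, 0, 0, 0, 0.14, 0, 0, 0, 0, 0, 0, 0.13, 0, 0]'

```text
time: 11.8
tcp_pos: [0.6643, 0.0363, 0.2165]
eef_rot: [-3.14, 0.027, -2.913]
force: [1.2, 1.0, -1.1]
finger_gap: 0.0156
grip_force: 59.3
```

Emit:
play_rows --steps '[0, 3, 0, 0, 0, 0, 0, 0, 4, 0, 0, 0, 0, 0, 0, 4, 0, 0, 0, 0, 0, 0, 0, 0, 0, 0, 0, 0]'

```text
time: 12.2
tcp_pos: [0.6382, 0.1483, 0.2139]
eef_rot: [3.142, 0.028, -2.909]
force: [0.0, -0.5, -1.3]
finger_gap: 0.0155
grip_force: 59.4
```

Run:
```python
from h import *
st(); c=snap('wrist'); W=cloud(c); save(c,'wrist11.png')
for s,p in reds(c,W,.5): print('W',s,p.round(3))
px=c['pixels'].astype(int)
m=(np.hypot(W[...,0]-.575,W[...,1]-.016)<.06); print('bowl px',m.sum(), np.percentile(W[m][:,2],[5,50,95]) if m.sum() else '')
m2=(m&(px[...,0]>px[...,2]*1.4)).astype(np.uint8)
n,l,s,_=cv2.connectedComponentsWithStats(m2)
for i in range(1,n):
    if s[i,4]>15: print(s[i],W[l==i].mean(0).round(3),px[l==i].mean(0).round())
```

```text
{'time': 12.2, 'q': [0.4703, 0.446, 0.4134, 0.0067, -1.5106, -1.8088], 'tcp_pos': [0.6382, 0.1483, 0.2139], 'eef_rot': [3.1416, 0.0284, -2.909], 'force': [0.0241, -0.5417, -1.2967], 'finger_gap': 0.0155, 'grip_force': 59.3679}
W [118, 41, 51, 29, 925] [0.555 0.005 0.062]
W [167, 62, 25, 31, 477] [0.565 0.042 0.062]
W [112, 73, 49, 35, 796] [0.585 0.002 0.062]
bowl px 20965 [0.04633989 0.07057455 0.1139072 ]
[118  40  51  30 970] [0.555 0.008 0.062] [87. 45. 26.]
[166  62  27  31 506] [0.566 0.042 0.061] [167.  89.  53.]
[111  73  50  36 845] [0.585 0.005 0.06 ] [148.  79.  47.]
```

Five lumps' worth of blobs lie in the bowl (925, 477 and 796 px). Next I'll return the scoop to the tray.

Emit:
play_rows --steps '[-0.3, 2.8, 0, 0, 0.028, 0, 0, -0.3, 2.9, 0, 0, 0, 0, 0, 0, 0, 4, 0, 0, 0, 0, 0, 0, 4, 0, 0, 0, 0, 0, 0, 3, 0, 0, 0, 0]'

```text
time: 12.75
tcp_pos: [0.6311, 0.1994, 0.102]
eef_rot: [-3.14, -0.001, -2.914]
force: [-0.3, 1.3, -2.7]
finger_gap: 0.0149
grip_force: 59.3
```

Emit:
play_rows --steps '[0, 0, 0, 0, 0, 0, 0, 0, 0, 0, 0, 0, 0, 0]'

```text
time: 12.95
tcp_pos: [0.6324, 0.1993, 0.1056]
eef_rot: [-3.139, 0.001, -2.914]
force: [0.7, 0.2, 0.1]
finger_gap: 0.015
grip_force: 59.3
```

Run:
```python
from h import *
st(); o=manip.get_obs(); print(tray(np.array(o['tcp_pos'])).round(4), 'orig',tray(np.array([.6314,.2032,.0293])).round(4))
```

```text
{'time': 12.95, 'q': [0.542, 0.5164, 0.2548, 0.003, -1.3087, -1.8862], 'tcp_pos': [0.6324, 0.1993, 0.1056], 'eef_rot': [-3.139, 0.0014, -2.9142], 'force': [0.7309, 0.2234, 0.0553], 'finger_gap': 0.015, 'grip_force': 59.2851}
[ 0.1126 -0.0067  0.1056] orig [ 0.1125 -0.0026  0.0293]
```

Emit:
play_rows --steps '[0, 0.6, 0, 0, 0, 0, 0, 0, 0, 2, 0, 0, 0, 0, 0, 0, 2, 0, 0, 0, 0, 0, 0, 0, 0, 0, 0, 0]'

```text
time: 13.35
tcp_pos: [0.6293, 0.2059, 0.0638]
eef_rot: [-3.14, -0.002, -2.914]
force: [-0.6, 0.2, -1.9]
finger_gap: 0.0152
grip_force: 59.3
```

Run:
```python
from h import *
st(); o=manip.get_obs(); print(tray(np.array(o['tcp_pos'])).round(4))
c=snap('wrist'); W=cloud(c); t=tray(W)*1000; save(c,'wrist12.png')
hsv=cv2.cvtColor(c['pixels'],cv2.COLOR_RGB2HSV)
m=(hsv[...,0]>85)&(hsv[...,0]<115)&(t[...,2]>40)&(t[...,2]<75)&(abs(t[...,0])<95)&(abs(t[...,1])<60)
m=cv2.morphologyEx(m.astype(np.uint8),cv2.MORPH_OPEN,np.ones((3,3)))>0
print(m.sum(),np.percentile(t[m],[1,50,99],axis=0).round())
```

```text
{'time': 13.35, 'q': [0.5521, 0.5414, 0.1885, 0.0009, -1.2198, -1.8955], 'tcp_pos': [0.6293, 0.2059, 0.0638], 'eef_rot': [-3.1402, -0.0015, -2.914], 'force': [-0.5766, 0.1703, -1.8656], 'finger_gap': 0.0152, 'grip_force': 59.2772}
[0.1111 0.0005 0.0638]
20754 [[ 10. -34.  40.]
 [ 47.   2.  42.]
 [ 81.  37.  67.]]
```

The pan is centred over the tray, so I'll lower it and release.

Emit:
play_rows --steps '[0, -0.1, 1.5, 0, 0, 0, 0, 0, 0, 1.2, 0, 0, 0, 0, 0, 0, 0.6, 0, 0, 0, 0, 0, 0, 0, 0, 0, 0, 0, 0, 0, 0, 0, 0, 0, 0]'

```text
time: 13.9
tcp_pos: [0.6308, 0.2048, 0.0325]
eef_rot: [-3.14, 0.002, -2.914]
force: [-0.1, -0.1, 0.0]
finger_gap: 0.0152
grip_force: 59.4
```

Emit:
play_rows --steps '[0, 0, 0, 0, 0, 0, 4, 0, 0, 0, 0, 0, 0, 8.5, 0, 0, 0, 0, 0, 0, 8.5, 0, 0, 0, 0, 0, 0, 8.5, 0, 0, 0, 0, 0, 0, 8.5]'

```text
time: 14.4
tcp_pos: [0.6304, 0.2047, 0.0319]
eef_rot: [-3.14, 0.001, -2.914]
force: [-0.7, 0.0, -0.4]
finger_gap: 0.0847
grip_force: 0.0
```

Run:
```python
from h import *
st(); c=snap('wrist'); W=cloud(c); t=tray(W)*1000; save(c,'wrist13.png')
hsv=cv2.cvtColor(c['pixels'],cv2.COLOR_RGB2HSV)
m=(hsv[...,0]>85)&(hsv[...,0]<115)&(t[...,2]<35)&(abs(t[...,0])<90)&(abs(t[...,1])<41)
m=cv2.morphologyEx(m.astype(np.uint8),cv2.MORPH_OPEN,np.ones((3,3)))>0
print(m.sum(),np.percentile(t[m],[1,50,99],axis=0).round())
# lid from scene cloud
c=snap('scene'); W=cloud(c); save(c,'scene13.png')
d=np.hypot(W[...,0]-.44,W[...,1]+.245)
f=(d<.1)&(W[...,2]>.012)&(W[...,2]<.026); g=(d<.06)&(W[...,2]>.03)&(W[...,2]<.056)
for m in (f,g):
    p=W[m]; print(len(p),np.percentile(p,[2,50,98],axis=0).round(3).tolist(),cv2.minAreaRect(np.float32(p[:,:2]*1000)))
```

```text
{'time': 14.4, 'q': [0.5502, 0.5645, 0.1421, 0.0019, -1.148, -1.8939], 'tcp_pos': [0.6304, 0.2047, 0.0319], 'eef_rot': [-3.1401, 0.0009, -2.9138], 'force': [-0.653, 0.017, -0.3823], 'finger_gap': 0.0847, 'grip_force': 0.0}
20493 [[  9. -36.   5.]
 [ 46.   0.   8.]
 [ 81.  36.  33.]]
612 [[0.391, -0.299, 0.015], [0.439, -0.228, 0.017], [0.503, -0.189, 0.024]] ((447.7322998046875, -246.35049438476562), (119.38490295410156, 120.56415557861328), 78.33104705810547)
177 [[0.415, -0.255, 0.031], [0.446, -0.243, 0.041], [0.478, -0.231, 0.047]] ((447.4757385253906, -246.5253448486328), (69.30004119873047, 19.693819046020508), 12.965723037719727)
```

The scoop lies flat in the tray, released. The mill lid is near (0.4475, −0.2465) with its wing yaw about 0.226. I'll rise, traverse and turn half way round.

Emit:
play_rows --steps '[0, 0, -2, 0, 0, 0, 8.5, 0, 0, -4, 0, 0, 0, 8.5, 0, 0, -4.5, 0, 0, 0, 8.5, 0, 0, -4.5, 0, 0, 0, 8.5, 0, 0, -4, 0, 0, 0, 8.5]'

```text
time: 15.0
tcp_pos: [0.6302, 0.2048, 0.2245]
eef_rot: [-3.14, 0.002, -2.914]
force: [1.0, -0.5, -0.8]
finger_gap: 0.0848
grip_force: 0.0
```

Emit:
play_rows --steps '[2.5, -4, 0, 0, 0, 0, 8.5, 2.5, -4, 0, 0, 0, 0, 8.5, 2.5, -4, 0, 0, 0, 0, 8.5, 2.5, -4, 0, 0, 0, 0, 8.5, 2.5, -4, 0, 0, 0, 0, 8.5]'

```text
time: 15.5
tcp_pos: [0.5525, -0.0197, 0.2222]
eef_rot: [-3.14, 0.001, -2.913]
force: [-0.0, -0.7, 0.4]
finger_gap: 0.0852
grip_force: 0.0
```

Emit:
play_rows --steps '[2.5, -4, 0, 0, 0, 0, 8.5, 2.5, -4, 0, 0, 0, 0, 8.5, 2.5, -4, 0, 0, 0, 0, 8.5, 2.5, -4, 0, 0, 0, 0, 8.5, 2.5, -4, 0, 0, 0, 0, 8.5]'

```text
time: 16.0
tcp_pos: [0.476, -0.2428, 0.2225]
eef_rot: [-3.14, 0.001, -2.914]
force: [1.1, 0.3, -0.2]
finger_gap: 0.085
grip_force: 0.0
```

Emit:
play_rows --steps '[0, 0, 0, 0, 0, -0.149, 8.5, 0, 0, 0, 0, 0, -0.149, 8.5, 0, 0, 0, 0, 0, -0.149, 8.5, 0, 0, 0, 0, 0, -0.149, 8.5, 0, 0, 0, 0, 0, -0.149, 8.5]'

```text
time: 16.5
tcp_pos: [0.4768, -0.2412, 0.2222]
eef_rot: [-3.14, -0.001, -2.163]
force: [-0.3, -0.3, 0.7]
finger_gap: 0.085
grip_force: 0.0
```

Emit:
play_rows --steps '[0, 0, 0, 0, 0, -0.149, 8.5, 0, 0, 0, 0, 0, -0.149, 8.5, 0, 0, 0, 0, 0, -0.149, 8.5, 0, 0, 0, 0, 0, -0.149, 8.5, 0, 0, 0, 0, 0, -0.149, 8.5]'

```text
time: 17.0
tcp_pos: [0.4768, -0.2411, 0.2222]
eef_rot: [-3.141, -0.001, -1.418]
force: [0.3, -0.3, -0.4]
finger_gap: 0.0848
grip_force: 0.0
```

Emit:
play_rows --steps '[0, 0, 0, 0, 0, -0.149, 8.5, 0, 0, 0, 0, 0, -0.149, 8.5, 0, 0, 0, 0, 0, -0.149, 8.5, 0, 0, 0, 0, 0, -0.149, 8.5, 0, 0, 0, 0, 0, -0.149, 8.5]'

```text
time: 17.5
tcp_pos: [0.4769, -0.2411, 0.2222]
eef_rot: [3.141, -0.002, -0.673]
force: [-0.5, 0.0, -0.1]
finger_gap: 0.085
grip_force: 0.0
```

Emit:
play_rows --steps '[0, 0, 0, 0, 0, -0.149, 8.5, 0, 0, 0, 0, 0, -0.149, 8.5, 0, 0, 0, 0, 0, -0.149, 8.5, 0, 0, 0, 0, 0, -0.149, 8.5, 0, 0, 0, 0, 0, -0.149, 8.5]'

```text
time: 18.0
tcp_pos: [0.4768, -0.2412, 0.2222]
eef_rot: [3.14, -0.001, 0.072]
force: [-0.5, 0.3, -0.4]
finger_gap: 0.0851
grip_force: 0.0
```

Emit:
play_rows --steps '[0, 0, 0, 0, 0, -0.149, 8.5, 0, 0, 0, 0, 0, 0, 8.5]'

```text
time: 18.2
tcp_pos: [0.4769, -0.2411, 0.2222]
eef_rot: [3.14, -0.001, 0.217]
force: [-0.2, -0.2, -0.2]
finger_gap: 0.0852
grip_force: 0.0
```

Run:
```python
from h import *
st(); c=snap('wrist'); W=cloud(c); save(c,'wrist14.png')
d=np.hypot(W[...,0]-.4475,W[...,1]+.2465)
f=(d<.08)&(W[...,2]>.012)&(W[...,2]<.026); g=(d<.06)&(W[...,2]>.04)&(W[...,2]<.056)
for m in (f,g):
    p=W[m]; print(len(p),np.percentile(p,[2,50,98],axis=0).round(3).tolist(),cv2.minAreaRect(np.float32(p[:,:2]*1000)),cv2.minEnclosingCircle(np.float32(p[:,:2]*1000)))
```

```text
{'time': 18.2, 'q': [-0.1742, 0.2175, 0.1116, 0.0012, -1.4636, 1.9614], 'tcp_pos': [0.4769, -0.2411, 0.2222], 'eef_rot': [3.14, -0.0008, 0.2165], 'force': [-0.2086, -0.1852, -0.245], 'finger_gap': 0.0852, 'grip_force': 0.0}
8027 [[0.393, -0.304, 0.018], [0.452, -0.247, 0.02], [0.504, -0.194, 0.023]] ((447.1429443359375, -248.79660034179688), (122.51751708984375, 122.89786529541016), 59.96897506713867) ((446.8309631347656, -249.22972106933594), 62.0153923034668)
954 [[0.416, -0.262, 0.043], [0.449, -0.249, 0.047], [0.48, -0.236, 0.049]] ((447.3485107421875, -249.1156005859375), (69.64118957519531, 15.984893798828125), 15.234487533569336) ((447.379150390625, -249.14956665039062), 34.98593521118164)
```

The lid centre is (0.4472, −0.249) with its wing at yaw 0.266. I'll align and descend.

Emit:
play_rows --steps '[0, 0, 0, 0, 0, -0.049, 8.5, -1.5, 0, 3, 0, 0, 0, 8.5, -1.6, 0, 4, 0, 0, 0, 8.5, 0, 0, 4.5, 0, 0, 0, 8.5, 0, 0, 4.5, 0, 0, 0, 8.5]'

```text
time: 18.75
tcp_pos: [0.447, -0.2497, 0.0613]
eef_rot: [3.139, -0.002, 0.259]
force: [1.2, 0.1, 0.2]
finger_gap: 0.0848
grip_force: 0.0
```

Emit:
play_rows --steps '[0, 0, 3, 0, 0, 0, 8.5, 0, 0, 0, 0, 0, 0, 8.5, 0, 0, 0, 0, 0, 0, 8.5]'

```text
time: 19.05
tcp_pos: [0.4477, -0.25, 0.033]
eef_rot: [3.139, -0.0, 0.263]
force: [0.1, 1.1, 0.4]
finger_gap: 0.0851
grip_force: 0.0
```

Run:
```python
from h import *
st(); c=snap('wrist'); W=cloud(c); save(c,'wrist15.png')
o=manip.get_obs(); M=R.from_euler('xyz',o['eef_rot']).as_matrix()
L=(W-np.array(o['tcp_pos']))@M
d=np.hypot(W[...,0]-.4475,W[...,1]+.2465)
g=(d<.06)&(W[...,2]>.042)&(W[...,2]<.053)&(abs(L[...,1])<.015); p=W[g]; print(len(p),cv2.minAreaRect(np.float32(p[:,:2]*1000)), np.percentile(L[g],[1,50,99],axis=0).round(4).tolist())
# visible tips
k=(abs(L[...,0])<.02)&(abs(L[...,1])>.03)&(abs(L[...,1])<.05)&(L[...,2]<-.02)
print('tip',np.percentile(L[k][:,2],[90,99,99.8]).round(4))
```

```text
{'time': 19.05, 'q': [-0.2018, 0.2991, -0.2845, 0.0023, -0.9857, 2.0338], 'tcp_pos': [0.4477, -0.25, 0.033], 'eef_rot': [3.1392, -0.0005, 0.2625], 'force': [0.1061, 1.066, 0.4477], 'finger_gap': 0.0851, 'grip_force': 0.0}
3993 ((447.50274658203125, -249.051513671875), (69.36319732666016, 16.031394958496094), 15.427074432373047) [[-0.0338, -0.0091, -0.0148], [0.0025, -0.0011, -0.0131], [0.0331, 0.0065, -0.0092]]
tip [-0.0556 -0.0451 -0.043 ]
```

Emit:
play_rows --steps '[0, -0.1, 1.5, 0, 0, -0.006, 8.5, 0, 0, 1.5, 0, 0, 0, 8.5, 0, 0, 1.2, 0, 0, 0, 8.5, 0, 0, 0, 0, 0, 0, 8.5]'

```text
time: 19.5
tcp_pos: [0.447, -0.2486, -0.0099]
eef_rot: [3.14, -0.0, 0.269]
force: [-0.8, -0.6, -0.7]
finger_gap: 0.0853
grip_force: 0.0
```

Emit:
play_rows --steps '[0, 0, 0, 0, 0, 0, 3, 0, 0, 0, 0, 0, 0, 3, 0, 0, 0, 0, 0, 0, 3, 0, 0, 0, 0, 0, 0, 3, 0, 0, 0, 0, 0, 0, 3]'

```text
time: 20.0
tcp_pos: [0.4474, -0.2484, -0.009]
eef_rot: [3.14, -0.002, 0.27]
force: [-1.3, 2.4, 6.3]
finger_gap: 0.0301
grip_force: 2.7
```

Emit:
play_rows --steps '[0, 0, 0, 0, 0, 0, 0, 0, 0, 0, 0, 0, 0, 0, 0, 0, 0, 0, 0, 0, 0, 0, 0, 0, 0, 0, 0, 0, 0, 0, 0, 0, 0, 0, 0]'

```text
time: 20.5
tcp_pos: [0.4482, -0.2489, -0.0081]
eef_rot: [3.138, -0.003, 0.271]
force: [-0.8, 2.6, 9.1]
finger_gap: 0.0152
grip_force: 62.2
```

Run:
```python
from h import *
st()
```

```text
{'time': 20.5, 'q': [-0.1997, 0.3466, -0.34, 0.002, -0.8802, 2.0401], 'tcp_pos': [0.4482, -0.2489, -0.0081], 'eef_rot': [3.1384, -0.0029, 0.2709], 'force': [-0.7802, 2.5911, 9.0549], 'finger_gap': 0.0152, 'grip_force': 62.2364}
```

The lid is gripped with 62 N. I'll lift, carry it above the mill and align it to the slots.

Emit:
play_rows --steps '[0, 0, -2, 0, 0, 0, 0, 0, 0, -4, 0, 0, 0, 0, 0, 0, -4.5, 0, 0, 0, 0, 0, 0, -4.5, 0, 0, 0, 0, 0, 0, -3.5, 0, 0, 0, 0]'

```text
time: 21.0
tcp_pos: [0.447, -0.2485, 0.1782]
eef_rot: [3.139, -0.003, 0.27]
force: [1.5, -0.3, -0.9]
finger_gap: 0.0146
grip_force: 59.9
```

Emit:
play_rows --steps '[2.4, -2.8, 0, 0, 0, 0, 0, 2.4, -2.8, 0, 0, 0, 0, 0, 2.4, -2.8, 0, 0, 0, 0, 0, 2.4, -2.8, 0, 0, 0, 0, 0, 2.4, -2.8, 0, 0, 0, 0, 0]'

```text
time: 21.5
tcp_pos: [0.5251, -0.0799, 0.1749]
eef_rot: [3.14, -0.0, 0.27]
force: [0.6, 0.2, -0.9]
finger_gap: 0.0148
grip_force: 59.8
```

Emit:
play_rows --steps '[2.4, -2.7, 0, 0, 0, 0, 0, 2.4, -2.7, 0, 0, 0, 0, 0, 2.4, -2.7, 0, 0, 0, 0, 0, 0, 0, 0, 0, 0, 0.13, 0, 0, 0, 0, 0, 0, 0.145, 0]'

```text
time: 22.0
tcp_pos: [0.5727, 0.0171, 0.1741]
eef_rot: [3.14, 0.001, -0.008]
force: [-0.6, -0.0, -1.7]
finger_gap: 0.015
grip_force: 59.9
```

Emit:
play_rows --steps '[0, 0, 0, 0, 0, 0.145, 0, 0, 0, 0, 0, 0, 0.145, 0, 0, 0, 0, 0, 0, 0.145, 0, 0, 0, 0, 0, 0, 0.145, 0, 0, 0, 0, 0, 0, 0, 0]'

```text
time: 22.5
tcp_pos: [0.5725, 0.0159, 0.1746]
eef_rot: [3.141, -0.001, -0.586]
force: [0.0, 0.1, -2.0]
finger_gap: 0.015
grip_force: 60.0
```

```bash
cat > lid.py <<'E'
from h import *
def lidpose():
    o=manip.get_obs(); c=snap('wrist'); W=cloud(c)
    M=R.from_euler('xyz',o['eef_rot']).as_matrix(); p=np.array(o['tcp_pos'])
    L=(W-p)@M
    k=(abs(L[...,2]+.027)<.006)&(np.hypot(L[...,0],L[...,1])<.075)   # flange top in tool frame approx z=-.027
    k=cv2.morphologyEx(k.astype(np.uint8),cv2.MORPH_OPEN,np.ones((3,3)))>0
    q=L[k]; A=np.c_[q[:,:2],np.ones(len(q))]; co=np.linalg.lstsq(A,q[:,2],rcond=None)[0]
    # outer edge: hull points; circle fit on hull with radius ~.062 (robust)
    h=cv2.convexHull(np.float32(q[:,:2]))[:,0]
    from scipy.optimize import least_squares
    r=least_squares(lambda s: np.hypot(h[:,0]-s[0],h[:,1]-s[1])-.062,[0,0],loss='soft_l1',f_scale=.001)
    print('n',len(q),'flange plane z',co[2].round(4),'tilt',co[:2].round(4),'centre tool',r.x.round(4),'resid',np.abs(r.fun).mean().round(4))
    ctr=p+M@[r.x[0],r.x[1],co[2]]; print('flange centre world',ctr.round(4),'lid origin z',(ctr[2]-.019).round(4))
    return c,W,L
E
python3 - <<'E'
from lid import *
st(); c,W,L=lidpose(); save(c,'wrist16.png')
# collar marks visible? rectify collar plane
E
```

```text
{'time': 22.5, 'q': [0.3017, 0.3088, 0.1137, 0.0012, -1.376, 0.6827], 'tcp_pos': [0.5725, 0.0159, 0.1746], 'eef_rot': [3.1406, -0.0008, -0.5862], 'force': [0.0213, 0.1328, -2.0299], 'finger_gap': 0.015, 'grip_force': 59.9517}
n 30468 flange plane z -0.0279 tilt [0.0095 0.0001] centre tool [-0.0011 -0.    ] resid 0.001
flange centre world [0.5715 0.0166 0.2025] lid origin z 0.1835
```

Run:
```python
from lid import *
from scipy.optimize import least_squares
def fit(W,n):
    m=(abs(W[...,2]-.1133)<.003)&(np.hypot(W[...,0]-.575,W[...,1]-.016)<.085)
    p=W[m][:,:2]; rr=np.hypot(*(p-[.575,.016]).T); an=np.arctan2(p[:,1]-.016,p[:,0]-.575)
    b=((an+np.pi)/(2*np.pi)*72).astype(int); out=[];
    for i in range(72):
        k=b==i
        if k.sum()>15: out.append(p[k][np.argsort(rr[k])[-3]])
    h=np.array(out)
    r=least_squares(lambda s: np.hypot(h[:,0]-s[0],h[:,1]-s[1])-.0695,[.575,.016],loss='soft_l1',f_scale=.001)
    print(n,len(h),r.x.round(4),np.abs(r.fun).mean().round(4), 'zmed',np.median(W[m][:,2]).round(4))
for n in ('wrist0','wrist1','scene0','side0'): fit(np.load(n+'.npz')['W'],n)
c=snap('wrist'); fit(cloud(c),'now')
cv2.imwrite('pics/now.png',cv2.resize(c['pixels'][:300,100:460,::-1],None,fx=2,fy=2))
```

```text
wrist0 72 [0.5747 0.0153] 0.0004 zmed 0.1134
wrist1 72 [0.5738 0.0163] 0.0018 zmed 0.1132Traceback (most recent call last):
  File "<stdin>", line 13, in <module>
  File "<stdin>", line 11, in fit
    return func(*args, **kwargs)
    vector_fun = VectorFunction(
        fun_wrapped,
    ...<6 lines>...
        workers=workers
    )
    self._update_fun()
    ~~~~~~~~~~~~~~~~^^
    self.f = self.fun_wrapped(xp_copy(self.x))
             ~~~~~~~~~~~~~~~~^^^^^^^^^^^^^^^^^
    return np.atleast_1d(self.fun(x))
                         ~~~~~~~~^^^
    return self.f(x, *self.args, **self.kwargs)
           ~~~~~~^^^^^^^^^^^^^^^^^^^^^^^^^^^^^^
  File "<stdin>", line 11, in <lambda>
IndexError: too many indices for array: array is 1-dimensional, but 2 were indexed
```

The mill centre is near (0.5745, 0.0157). I'll correct by 3 mm and lower to just above the collar.

Emit:
play_rows --steps '[0.3, -0.1, 0, 0, 0, 0, 0, 0, 0, 2.5, 0, 0, 0, 0, 0, 0, 2.5, 0, 0, 0, 0, 0, 0, 1.3, 0, 0, 0, 0, 0, 0, 0, 0, 0, 0, 0]'

```text
time: 23.05
tcp_pos: [0.5744, 0.0147, 0.1095]
eef_rot: [3.138, 0.002, -0.583]
force: [0.4, -0.3, -0.3]
finger_gap: 0.0148
grip_force: 60.0
```

Emit:
play_rows --steps '[0, 0, 0, 0, 0, 0, 0]'

```text
time: 23.15
tcp_pos: [0.5764, 0.0148, 0.1124]
eef_rot: [3.141, -0.002, -0.583]
force: [0.3, 0.7, -0.5]
finger_gap: 0.0149
grip_force: 60.0
```

Run:
```python
from lid import *
st(); c,W,L=lidpose()
cv2.imwrite('pics/now.png',cv2.resize(c['pixels'][:300,100:460,::-1],None,fx=2,fy=2))
```

```text
{'time': 23.15, 'q': [0.2983, 0.3468, 0.0069, 0.0022, -1.23, 0.6885], 'tcp_pos': [0.5764, 0.0148, 0.1124], 'eef_rot': [3.1409, -0.0022, -0.5833], 'force': [0.3338, 0.6742, -0.5014], 'finger_gap': 0.0149, 'grip_force': 60.0075}
n 30434 flange plane z -0.0279 tilt [0.0097 0.0002] centre tool [-0.0011 -0.    ] resid 0.001
flange centre world [0.5754 0.0155 0.1403] lid origin z 0.1213
```

View pics/now.png

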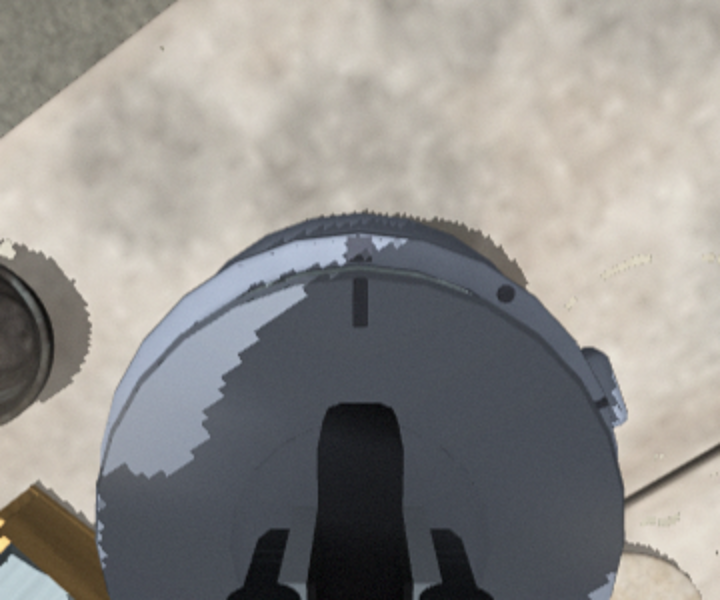

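The rib (360,303) lines up with the slot block (360,250), and the stud is at (506,293), clockwise of it. Lowering now.

Emit:
play_rows --steps '[0, 0, 0.7, 0, 0, 0, 0, 0, 0, 0.5, 0, 0, 0, 0, 0, 0, 0.5, 0, 0, 0, 0, 0, 0, 0.3, 0, 0, 0, 0, 0, 0, 0, 0, 0, 0, 0]'

```text
time: 23.7
tcp_pos: [0.5756, 0.0149, 0.0913]
eef_rot: [3.14, -0.001, -0.585]
force: [-0.8, -1.5, -1.3]
finger_gap: 0.0151
grip_force: 60.0
```

Run:
```python
from lid import *
st(); c,W,L=lidpose()
```

```text
{'time': 23.7, 'q': [0.2984, 0.3609, -0.0285, 0.0016, -1.1821, 0.6871], 'tcp_pos': [0.5756, 0.0149, 0.0913], 'eef_rot': [3.1402, -0.0008, -0.5847], 'force': [-0.7996, -1.4944, -1.2758], 'finger_gap': 0.0151, 'grip_force': 60.0033}
n 38382 flange plane z -0.0274 tilt [ 0.0313 -0.0018] centre tool [ 0.0067 -0.0029] resid 0.0039
flange centre world [0.5828 0.0137 0.1186] lid origin z 0.0996
```

Emit:
play_rows --steps '[0, 0, 0.2, 0, 0, 0, 0, 0, 0, 0.1, 0, 0, 0, 0, 0, 0, 0, 0, 0, 0, 0, 0, 0, 0, 0, 0, 0, 0]'

```text
time: 24.15
tcp_pos: [0.5764, 0.015, 0.0899]
eef_rot: [-3.141, -0.003, -0.584]
force: [-2.0, 1.0, 6.0]
finger_gap: 0.015
grip_force: 61.3
```

Run:
```python
from lid import *
st()
```

```text
{'time': 24.15, 'q': [0.2985, 0.3615, -0.0313, 0.0021, -1.176, 0.687], 'tcp_pos': [0.5764, 0.015, 0.0899], 'eef_rot': [-3.1413, -0.0028, -0.5845], 'force': [-2.0177, 1.0096, 5.9786], 'finger_gap': 0.015, 'grip_force': 61.3103}
```

The lid is seated, with about 6 N of contact and its origin near z 0.0988. Now I'll turn it clockwise.

Emit:
play_rows --steps '[0, 0, 0, 0, 0, 0.1, 0, 0, 0, 0, 0, 0, 0.1, 0, 0, 0, 0, 0, 0, 0.1, 0, 0, 0, 0, 0, 0, 0.1, 0, 0, 0, 0, 0, 0, 0.1, 0]'

```text
time: 24.65
tcp_pos: [0.576, 0.0142, 0.0899]
eef_rot: [-3.142, -0.003, -1.088]
force: [-3.9, -1.2, 6.2]
finger_gap: 0.0146
grip_force: 61.6
```

Emit:
play_rows --steps '[0, 0, 0, 0, 0, 0.08, 0, 0, 0, 0, 0, 0, 0, 0, 0, 0, 0, 0, 0, 0, 0]'

```text
time: 24.95
tcp_pos: [0.5758, 0.0142, 0.0899]
eef_rot: [-3.141, -0.003, -1.165]
force: [-4.1, -1.8, 6.2]
finger_gap: 0.015
grip_force: 61.5
```

Run:
```python
from lid import *
st(); o=manip.get_obs(); print('torque',np.round(o['ft_torque'],3))
c=snap('wrist'); W=cloud(c); p=np.array(o['tcp_pos']); save(c,'wrist20.png')
M=R.from_euler('xyz',o['eef_rot']).as_matrix(); L=(W-p)@M
# wing top (black, z .138-.148): angle
px=c['pixels'].astype(int).max(2)
g=(abs(W[...,2]-.145)<.004)&(np.hypot(W[...,0]-.575,W[...,1]-.0155)<.045)&(px<60)
q=W[g]; print(len(q),cv2.minAreaRect(np.float32(q[:,:2]*1000)),np.median(q[:,2]), 'tool',np.percentile(L[g],[1,50,99],axis=0).round(4).tolist())
# flange outer edge only by height, z>.1155
k=(W[...,2]>.1155)&(W[...,2]<.121)&(np.hypot(W[...,0]-.575,W[...,1]-.0155)<.08); q=W[k]
A=np.c_[q[:,:2]-[.575,.0155],np.ones(len(q))]; print('flange plane',np.linalg.lstsq(A,q[:,2],rcond=None)[0].round(4),len(q))
# rib on flange (dark) and stud angles: dark pixels at r 45-62 / 63-70
for r0,r1 in ((.045,.0605),(.0625,.0695)):
    rr=np.hypot(W[...,0]-.575,W[...,1]-.0156); v=(rr>r0)&(rr<r1)&(W[...,2]>.108)&(W[...,2]<.126)
    m=(v&(px<np.median(px[v])*.62)).astype(np.uint8); n,l,s,_=cv2.connectedComponentsWithStats(m)
    for i in range(1,n):
        if s[i,4]>15: 
            d=W[l==i].mean(0); print(r0,s[i].tolist(),'ang',round(float(np.arctan2(d[1]-.0156,d[0]-.575)),3),d.round(3))
```

```text
{'time': 24.95, 'q': [0.298, 0.3613, -0.032, 0.003, -1.177, 0.1068], 'tcp_pos': [0.5758, 0.0142, 0.0899], 'eef_rot': [-3.1415, -0.0028, -1.1648], 'force': [-4.1036, -1.7735, 6.187], 'finger_gap': 0.015, 'grip_force': 61.5381}
torque [-0.465  1.238 -0.142]
6720 ((574.3121948242188, 12.85433578491211), (39.88113784790039, 66.66365814208984), 42.131221771240234) 0.14515530911267788 tool [[-0.0317, -0.0186, -0.058], [0.0065, -0.0, -0.0552], [0.0333, 0.0184, -0.0515]]
flange plane [-0.0028  0.0052  0.1178] 30128
0.045 [277, 140, 7, 23, 139] ang -1.163 [ 0.597 -0.036  0.119]
0.0625 [275, 121, 10, 11, 81] ang -1.159 [ 0.601 -0.045  0.115]
0.0625 [358, 143, 13, 16, 82] ang -1.736 [ 0.564 -0.049  0.114]
```

The lid rib (−1.163 rad) sits at the half-way stud (−1.159 rad), and the lid is level, seated and still gripped. Handing in.

Run:
```python
from workcell import manip
print(manip.sign_off())
```

```text
the job is handed in; nothing more can be done
None
```

I handed the job in; the sign-off returned no verdict. At hand-in all five lumps were in the mill bowl by the wrist camera before the lid went on, the scoop lay flat in the tray and let go, and the lid sat level, turned to the half-way stud (0.58 rad) and still gripped at about 61 N.

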